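# Lock a culture dish into a heated stage insert with its bayonet ring

## Robot

A 6-joint arm with a two-finger parallel gripper is mounted at the origin on a cart in front of the work surface, level with it; the furniture and walls round the work are solid. World frame = base frame: x ahead of the robot, y to its left, z up, the work surface at z = 0. Lengths are in m, angles in rad, forces in N, time in s.
With the tool pointing down it reaches from about 0.25 to 0.775 m from the base axis. Payload 4 kg.
Tool frame: the origin (TCP) lies on the centre line of the jaws, within the pads' length; the fingertips stand 17 mm ahead of it and the grasp point (between the pads) lies 2 mm behind it; z points along the fingers, y is the line along which they close (so a half turn about z gives the same grasp; the last joint's range is limited). The gripper opens to 94 mm and grips with 3 to 60 N. Pads are 16 mm wide; open, the fingers measure 119 mm over their backs; the gripper's body (75 mm by 177 mm) begins 78 mm behind the grasp point.
Start: joints at [1.038, 0.087, 1.371, -0, 1.684, -0.103], TCP at [0.229, 0.5, 0.223] pointing down, gripper open.
Joint ranges: [-3.1, 3.1], [-0.76, 2.03], [0.27, 2.55], [-1.08, 4.22], [0.17, 2.65], [-2.57, 2.57]. Speed limits (rad/s): [2.79, 2.79, 3.14, 3.14, 3.14, 3.14].

## Interface

Orientations are given as [roll, pitch, yaw] about the fixed x, y, z axes, in that order (R = Rz(yaw) Ry(pitch) Rx(roll)).
In Python, from bench import robot gives the robot as it stands.
- The arm moves only by the tool servo_tool, never from a script. Its argument "plan" is a list of rows, each a list of 7 numbers: the shift along the tool's x, y, z normalised to -1 to 1, where 1 is 0.1 m, then the turn, a rotation vector about the tool's x, y, z normalised to -1 to 1, where 1 is pi/2 rad, then the finger opening in mm, from 0 to 94. In form: [[x, y, z, ax, ay, az, gripper], ...]. A call has 1 to 12 rows; each row is the pose to reach, as a shift and turn from the pose commanded when the call began, along the tool's axes at that moment; what a row does not reach only later rows make up. A row lasts 1/12 s, in which the tool goes at most 41.7 mm and 7.16 degrees, less where a joint would pass 70% of its speed; a pose out of reach is approached as far as the arm can. A call with a number of a shift or a turn outside -1 to 1 is refused whole. A call with a gripper value outside its range is refused whole. The fingers move at their own pace and stop on an object; the grip force is fixed at half the most. Time passes only in rows, so rows that repeat a pose let the fingers close. It gives the time, the measured TCP pose, the force, the opening and the grip force at its end, in the units of the state.
- robot.get_obs(): the state, without advancing time (a new reading comes with each control period).
- robot.snapshot(name): name is "side" or "top" or "wrist"; returns the picture (400x640x3 uint8, red, green, blue); there is no depth.
- robot.camera_params(name): a dict with "camera_matrix" (3x3 intrinsics, pixels), "distortion" ([k1, k2, p1, p2, k3] as OpenCV has them; the pictures are not rectified), "rvec" (rotation vector, rad) and "tvec" (3), from world to camera coordinates, as OpenCV has them; the wrist camera has in their place "tool_from_camera" (4x4, takes a point from camera to tool coordinates, whose origin is the TCP and whose axes are the flange's). Camera axes: x right, y down, z forward; pixel columns grow to the right and rows downward; lengths in m; the calibration is good to about 2 mm. A picture is of the moment at which its call begins: read the wrist's pose just before it. camera_params takes no time and is no camera call.
- robot.close_job(): hands the job in; it is judged then, once.
Trained networks look in the newest picture that a camera, given by its name, has taken for a name from the list of things; names that differ only in an ending like _2 or _b are one class to them, and where a whole thing is asked for, a point or a joint stands for the part that bears it (a point fixed in the world has none). Each returns a list of dicts, best first, with "conf" (0 to 1); they miss things now and then, are a little off and sometimes report something else, mostly with a low value. They report only what shows in the picture. A call takes as long as a camera call. They do not tell look-alikes from the thing itself.
- robot.find_in(thing, camera): "extent" ([centre column, centre row, width, height] in pixels, round what is visible of it).
The state is a dict: "time": time; "joint_positions": joint angles; "qvel": joint speeds; "joint_torque": joint torques, N m; "tool_pos": TCP position; "ee_rot": TCP orientation; "wrist_force": force on the tool from outside, world axes, zero at the start; "wrist_torque": the same for the moment, N m; "width": finger opening in m; "finger_force": force on a finger pad.
Only numpy, scipy, OpenCV 4.12 (cv2) and the standard library are available. Lean on these libraries where they do the work, as an engineer would, in place of code of your own. Each camera call takes 0.05 s, during which the arm holds its last target. There are 200 camera calls.

## Task

Get the small culture dish ready for the microscope: set it level into the sprung cup in the middle of the round metal stage insert and put the black retaining ring over it. Feel for the insert's two slots with the ring's two lugs until they drop in, then press the ring down just far enough and twist it clockwise (seen from above) about a quarter turn until it meets its stop, and let it spring up into its locking notches. Go by feel: the dish has a thin glass bottom, so do not lean on it, keep it level, do not wrench the ring against the insert, and leave the other things on the table as they are.

Things in the scene. Friction and masses are not known exactly. Their poses are not given: they have to be found in the camera images.
- insert: Flange of the round bare-metal stage insert, firm on the table: 108 mm across, 8 mm high; a collar 90 mm across rises to 13 mm, a black connector on the flange to 20 mm. Origin on the axis at table height, z up. The insert's head is screwed into the collar and clamped at any height and angle: it may stand 2.5 mm higher or lower and up to 20 deg to either side of its nominal place.
- head (a point): Nominal centre of the head's flat top (24 mm up; see insert): 80 mm across, with a 56 mm bore. In its 4 mm thick rim are two slots opposite each other, 10.5 mm wide, cut from the bore out to 67 mm across, open at the top: nominally 80 deg counter-clockwise (from above) of the insert's x axis. Under the rim a channel runs clockwise from each slot; the other way is solid.
- lock_mark (a point): Pale bar on the collar, 43 mm off the axis on the insert's x axis: nominal direction of one of the head's two locking notches (the other is opposite). They are 2 mm deep pockets in the rim's underside, always 80 deg clockwise of the slots; a lug has 2.5 deg play either side in them, and just beyond is a solid stop, which a lug meets whether pressed down or not.
- nest (a point): Nominal centre of the floor of the sprung cup at rest, in the head's bore (21 mm up; it goes up and down with the head, 3 mm below its top). The cup is 39 mm inside, 42 mm outside, 2 mm deep, its rim 1 mm below the head's top. It pushes up with 3 N at rest and 1.6 N more per mm pushed down; after 6.8 mm (14 N) it is hard against its end.
- ring: Black retaining ring, 30 mm high, 60 to 100 g, loose, standing upright. Origin on its axis at its lower rim, z up, x through its two lugs. Lower 12 mm: skirt 53 mm outside, 46 mm inside. From 12 to 30 mm: eight-sided grip, 54 mm across flats, which face +-x, +-y and between. Two steel lugs at the foot, 64 mm over both, 8 mm wide, 4 mm high; a pale dot on top over each. Half a turn is the same.
- lip (a point): Centre of the ring's inner lip (26 mm hole), 14 mm above its lower rim; its underside rests on the dish. Lugs on the head's top: lower rim 3 mm above the underside of a dish in the cup, lip clear of it. Lugs in the slots: lip on the dish. To turn under the rim it must then be pushed down 5 mm or a little more (11 N or more); hard end at 6.8 mm. Locked, it is 3 mm down, held by 8 N.
- dish: The small clear culture dish, lid on (one piece), 36 mm across, 14 mm high, 20 g, loose, lying flat. Origin: centre of its underside, z up. Can be gripped across its rim anywhere. In the cup at rest its underside is 3 mm below the head's top, its lid 11 mm above. Bears at most 22 N from above.
- big_dish: Bystander: larger clear culture dish, 55 mm across, 14 mm high. Leave it.
- tweezers: Bystander: fine tweezers, 124 mm long, lying flat. Leave them.
- timer: Bystander: lab timer, 70 x 62 x 18 mm. Leave it.
Things that resemble listed ones, but are neither listed nor needed, are in the scene too. Of the things that look like the dish, the larger one is meant.

How it is judged:
By the outcome, as a careful person would: the job done as asked, in the order asked, and still so for the second after the job is handed in, with the robot touching nothing.
It also fails if it takes over 72 s, if anything falls off the work surface, if the arm or the gripper's body presses on something with over 40 N, if the wrist force passes 120 N, or if a joint passes its speed limit or range.

## Working session

There is one attempt and no reset: what is moved stays moved. The work goes in short steps, Python scripts to look and compute and a tool call to move; the robot and the scene stay as the last step left them, time stands still between calls to the robot, and variables do not carry over. Pictures are saved under pics/ and viewed, at most 10 in all, crops included, and the job is handed in when it is done.

Besides the shell and the picture viewer there is one more tool, called as name(argument=value, ...), one argument or row to a line, values as JSON. servo_tool: Moves the arm, as the interface text tells. Scaled input: -1 to 1 covers 0.1 m each way for a shift and pi/2 rad each way for a turn. Its arguments: {"type":"object","properties":{"plan":{"type":"array","items":{"type":"array","items":{"type":"number"}}}},"required":["plan"]}

```bash
mkdir -p pics; cat > h.py <<'E'
import numpy as np, cv2
from bench import robot
from scipy.spatial.transform import Rotation as R
def snap(n,f=None):
    im=robot.snapshot(n)
    if f: cv2.imwrite('pics/'+f,im[:,:,::-1])
    return im
def cam(n,o=None):
    p=robot.camera_params(n); K=np.array(p['camera_matrix']);d=np.array(p['distortion'])
    if 'rvec' in p:
        Rm=cv2.Rodrigues(np.array(p['rvec'],float))[0];t=np.array(p['tvec'],float).ravel()
    else:
        o=o or robot.get_obs();T=np.eye(4);T[:3,:3]=R.from_euler('xyz',o['ee_rot']).as_matrix();T[:3,3]=o['tool_pos']
        M=np.linalg.inv(T@np.array(p['tool_from_camera']));Rm=M[:3,:3];t=M[:3,3]
    return K,d,Rm,t
def ray(c,uv,z):
    K,d,Rm,t=c
    q=cv2.undistortPoints(np.array(uv,float).reshape(-1,1,2),K,d).reshape(-1,2)
    w=np.c_[q,np.ones(len(q))]@Rm; o=-Rm.T@t
    return o+w*((z-o[2])/w[:,2])[:,None]
def proj(c,P):
    K,d,Rm,t=c
    return cv2.projectPoints(np.array(P,float).reshape(-1,3),cv2.Rodrigues(Rm)[0],t,K,d)[0].reshape(-1,2)
E
python3 - <<'E'
from h import *
snap('top','top.png');c=cam('top');snap('side','side.png')
o=robot.get_obs();print(o)
for t,z in [('insert',.008),('head',.024),('lock_mark',.013),('ring',.03),('dish',.014),('big_dish',.014),('tweezers',0.005),('timer',.018)]:
    for r in robot.find_in(t,'top'): print(t,round(r['conf'],2),np.round(r['extent'],1),ray(c,r['extent'][:2],z).round(4))
E
```

```text
{'time': 0.1, 'joint_positions': array([ 1.03789915e+00,  8.78840613e-02,  1.37207048e+00,  1.09105500e-05,
        1.68360015e+00, -1.03083148e-01]), 'qvel': array([ 0.0002155 , -0.00175698, -0.00366909,  0.00140909, -0.00070088,
       -0.00104317]), 'joint_torque': array([ 3.03021450e-03, -3.41247511e+01, -3.03303444e+01,  7.20599550e-02,
        3.03449796e-02, -1.19804204e-04]), 'tool_pos': array([0.22894821, 0.49958692, 0.22143613]), 'ee_rot': array([-3.13964215e+00, -2.12680501e-04,  2.71177964e+00]), 'wrist_force': array([-0.74751836, -1.17589161,  0.41127145]), 'wrist_torque': array([-0.01789089,  0.0136711 ,  0.04940109]), 'finger_force': 0.0, 'width': 0.09394467174687396}
insert 0.77 [262.5 253.9  33.3  40.2] [[0.4591 0.0705 0.008 ]]
insert 0.19 [316.3 184.9  19.4  18.9] [[ 0.6502 -0.0776  0.008 ]]
head 0.7 [262.8 250.4  36.2  38.1] [[0.4687 0.0675 0.024 ]]
lock_mark 0.73 [262.1 254.1  40.5  39.1] [[0.4586 0.0709 0.013 ]]
ring 0.77 [315.1 184.8  20.1  17.3] [[ 0.6468 -0.0745  0.03  ]]
dish 0.71 [355.2 201.2  12.    9.3] [[ 0.6033 -0.185   0.014 ]]
dish 0.68 [317.4 184.3  19.4  20.4] [[ 0.6509 -0.0807  0.014 ]]
dish 0.62 [331.4 150.7  17.5  17.5] [[ 0.7462 -0.1202  0.014 ]]
dish 0.58 [223.1 260.2   6.9   9.6] [[0.4419 0.1777 0.014 ]]
big_dish 0.6 [331.4 149.8  16.1  20.5] [[ 0.7488 -0.1202  0.014 ]]
tweezers 0.53 [403.2 192.6  23.6  25.9] [[ 0.6283 -0.3205  0.005 ]]
timer 0.79 [422.6 229.3  29.9  28.4] [[ 0.5249 -0.3685  0.018 ]]
```

View pics/top.png

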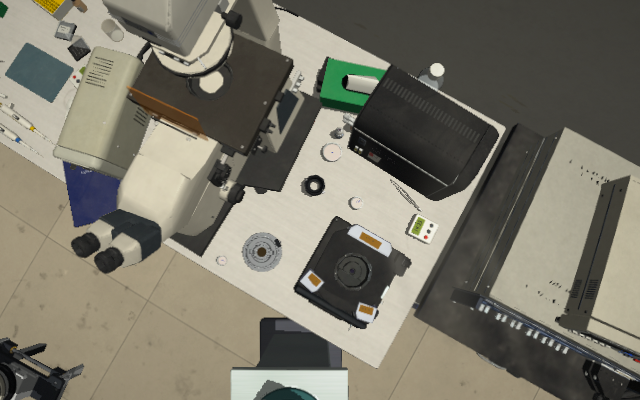

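View pics/side.png

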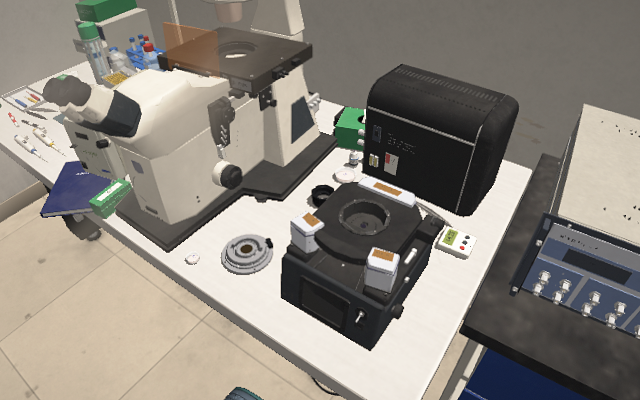

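```bash
python3 - <<'E'
from h import *
ct=cam('top');cs=cam('side')
print('top cam',(-ct[2].T@ct[3]).round(2),'side',(-cs[2].T@cs[3]).round(2));print(np.array(robot.camera_params('wrist')['tool_from_camera']).round(3),robot.camera_params('wrist')['camera_matrix'])
def tri(a,b):
    P=[]
    u=[cv2.undistortPoints(np.array(x,float).reshape(1,1,2),c[0],c[1]).reshape(2,1) for x,c in((a,ct),(b,cs))]
    X=cv2.triangulatePoints(np.c_[ct[2],ct[3]],np.c_[cs[2],cs[3]],u[0],u[1]).ravel();return (X[:3]/X[3]).round(3)
print('pads',tri((371,237),(388,190)),tri((312,280),(306,224)),tri((366,313),(381,258)))
print('box near corner bottom',tri((362,328),(371,347)))
print('black cabinet corner L top', tri((391,66),(403,66)), 'near', tri((437,199),(471,213)))
print('scope knob',tri((233,193),(228,175)),'stage corner right', tri((270,122),(265,108)))
for nm,uv in [('dish',(355,202)),('cab',(352,140)),('cab2',(432,198)),('boxcorners',(343,217)),('',(410,262)),('',(296,297)),('scopefoot',(255,187)),('',(275,190)),('',(320,105))]: print(nm,ray(ct,uv,0.0).round(3))
E
python3 - <<'E'
import cv2
im=cv2.imread('pics/top.png');cv2.imwrite('pics/c1.png',cv2.resize(im[130:280,210:410],None,fx=4,fy=4,interpolation=cv2.INTER_CUBIC))
E
```

```text
top cam [ 0.47 -0.08  1.08] side [-0.08 -0.13  0.65]
[[-0.    -0.974 -0.228  0.066]
 [ 1.     0.    -0.001  0.   ]
 [ 0.001 -0.228  0.974 -0.162]
 [ 0.     0.     0.     1.   ]] [[332.95466688   0.         321.36287434]
 [  0.         332.95466688 202.77264578]
 [  0.           0.           1.        ]]
pads [ 0.5   -0.206  0.167] [ 0.4   -0.066  0.167] [ 0.326 -0.189  0.177]
box near corner bottom [ 0.262 -0.191  0.026]
black cabinet corner L top [ 0.884 -0.25   0.243] near [ 0.608 -0.411  0.021]
scope knob [0.616 0.138 0.091] stage corner right [0.771 0.053 0.178]
dish [[ 0.603 -0.186  0.   ]]
cab [[ 0.781 -0.18   0.   ]]
cab2 [[ 0.614 -0.403  0.   ]]
boxcorners [[ 0.561 -0.152  0.   ]]
 [[ 0.436 -0.336  0.   ]]
 [[ 0.341 -0.021  0.   ]]
scopefoot [[0.646 0.095 0.   ]]
 [[0.637 0.039 0.   ]]
 [[ 0.885 -0.089  0.   ]]
```

View pics/c1.png

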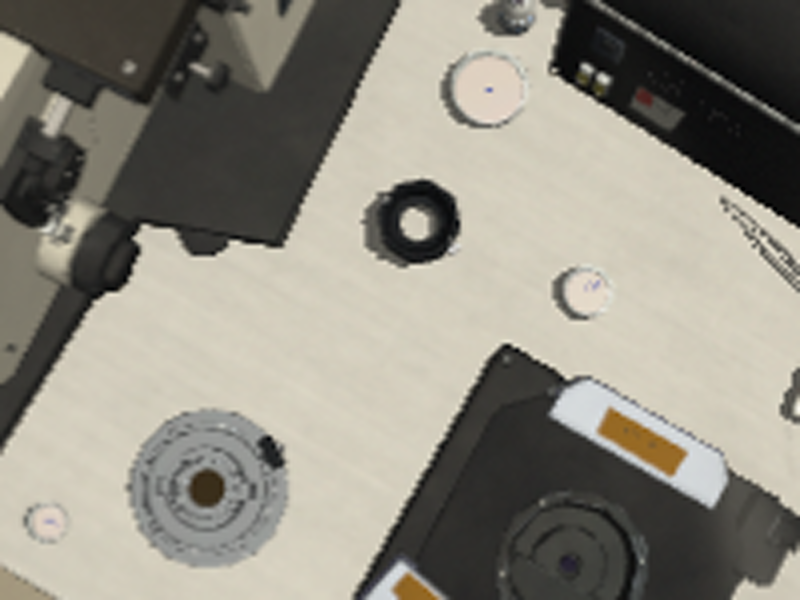

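Candidates for the dish are top pixels (355,202), about 36 mm across, and (222,260), about 26 mm. (331,151) is the big dish. The one at (355,202) is the larger of the two small look-alikes, and the crop confirms it. The ring is at (314,185), the insert at (262,252).

```bash
cat >> h.py <<'E'
def go(pts,start=None):
    """pts: (x,y,z,yaw); prints single-row shifts/turn per call for moves in sequence"""
    o=robot.get_obs(); p=np.array(o['tool_pos']) if start is None else np.array(start[:3]); Rc=R.from_euler('xyz',o['ee_rot'] if start is None else [np.pi,0,start[3]])
    for q in pts:
        n=1
        Rt=R.from_euler('xyz',[np.pi,0,q[3]]);dp=np.array(q[:3])-p
        rv=(Rc.inv()*Rt).as_rotvec()
        if rv[2]*0+abs(abs(np.linalg.norm(rv))-np.pi)<.02: print('halfturn')
        ang=np.linalg.norm(rv)
        while True:
            ok=True;out=[];Rk=Rc
            for k in range(n):
                s=Rk.inv().apply(dp/n)/.1; out.append(np.r_[s,rv/n/(np.pi/2)])
                ok&=np.abs(s).max()<=1 and ang/n<1.5; Rk=Rk*R.from_rotvec(rv/n)
            if ok: break
            n+=1
        print('->',q,'rows/call>=',int(np.ceil(max(np.linalg.norm(dp)/n/.0417,np.degrees(ang)/n/7.16))))
        for r in out: print('  ',r.round(3).tolist())
        p=np.array(q[:3]);Rc=Rt
E
python3 - <<'E'
from h import *
go([(.33,.18,.24,1.6),(.52,-.03,.24,0.5)])
E
```

```text
-> (0.33, 0.18, 0.24, 1.6) rows/call>= 3
   [-0.562, -0.622, -0.044, 0.0, -0.0, 0.177]
   [-0.712, -0.444, -0.044, 0.0, -0.0, 0.177]
   [-0.806, -0.232, -0.044, 0.0, -0.0, 0.177]
   [-0.839, -0.002, -0.044, 0.0, -0.0, 0.177]
-> (0.52, -0.03, 0.24, 0.5) rows/call>= 3
   [-0.718, 0.613, 0.0, -0.0, -0.0, 0.233]
   [-0.451, 0.829, 0.0, -0.0, -0.0, 0.233]
   [-0.124, 0.936, 0.0, -0.0, -0.0, 0.233]
```

servo_tool(
  plan=[
    [-0.562,-0.622,-0.044,0,0,0.177,94],
    [-0.562,-0.622,-0.044,0,0,0.177,94],
    [-0.562,-0.622,-0.044,0,0,0.177,94],
  ],
)

```text
time: 0.75
tool_pos: [0.2557, 0.4155, 0.2272]
ee_rot: [-3.14, 0.003, 2.425]
wrist_force: [0.8, 0.7, 0.6]
width: 0.0941
finger_force: 0.0
```

servo_tool(
  plan=[
    [-0.712,-0.444,-0.044,0,0,0.177,94],
    [-0.712,-0.444,-0.044,0,0,0.177,94],
    [-0.712,-0.444,-0.044,0,0,0.177,94],
  ],
)

```text
time: 1.0
tool_pos: [0.2813, 0.3354, 0.2321]
ee_rot: [3.141, 0.003, 2.145]
wrist_force: [-0.4, 0.9, -0.1]
width: 0.0937
finger_force: 0.0
```

servo_tool(
  plan=[
    [-0.806,-0.232,-0.044,0,0,0.177,94],
    [-0.806,-0.232,-0.044,0,0,0.177,94],
    [-0.806,-0.232,-0.044,0,0,0.177,94],
  ],
)

```text
time: 1.25
tool_pos: [0.3068, 0.255, 0.2365]
ee_rot: [3.139, 0.003, 1.865]
wrist_force: [0.2, 1.7, -0.6]
width: 0.0942
finger_force: 0.0
```

servo_tool(
  plan=[
    [-0.839,0,-0.044,0,0,0.177,94],
    [-0.839,0,-0.044,0,0,0.177,94],
    [-0.839,0,-0.044,0,0,0.177,94],
  ],
)

```text
time: 1.5
tool_pos: [0.3322, 0.1745, 0.2408]
ee_rot: [3.139, 0.003, 1.586]
wrist_force: [0.6, 0.4, -0.9]
width: 0.0938
finger_force: 0.0
```

servo_tool(
  plan=[
    [-0.718,0.613,0,0,0,0.233,94],
    [-0.718,0.613,0,0,0,0.233,94],
    [-0.718,0.613,0,0,0,0.233,94],
  ],
)

```text
time: 1.75
tool_pos: [0.3958, 0.1065, 0.24]
ee_rot: [3.139, 0.001, 1.223]
wrist_force: [0.1, 0.2, -0.5]
width: 0.0939
finger_force: 0.0
```

servo_tool(
  plan=[
    [-0.451,0.829,0,0,0,0.233,94],
    [-0.451,0.829,0,0,0,0.233,94],
    [-0.451,0.829,0,0,0,0.233,94],
  ],
)

```text
time: 2.0
tool_pos: [0.4592, 0.0362, 0.2396]
ee_rot: [3.14, 0.001, 0.857]
wrist_force: [-1.3, 0.3, 0.4]
width: 0.0942
finger_force: 0.0
```

servo_tool(
  plan=[
    [-0.124,0.936,0,0,0,0.233,94],
    [-0.124,0.936,0,0,0,0.233,94],
    [-0.124,0.936,0,0,0,0.233,94],
    [-0.124,0.936,0,0,0,0.233,94],
    [-0.124,0.936,0,0,0,0.233,94],
  ],
)

```text
time: 2.42
tool_pos: [0.5201, -0.0302, 0.2396]
ee_rot: [-3.14, 0.001, 0.503]
wrist_force: [-0.2, 0.9, 0.1]
width: 0.0939
finger_force: 0.0
```

```bash
python3 - <<'E'
from h import *
o=robot.get_obs();print(o['time'],o['tool_pos'],o['ee_rot']);im=snap('wrist','w1.png');c=cam('wrist',o)
for t,z in [('insert',.008),('head',.024),('lock_mark',.013),('ring',.03),('dish',.014)]:
    for r in robot.find_in(t,'wrist'): print(t,round(r['conf'],2),np.round(r['extent'],1),ray(c,r['extent'][:2],z).round(4))
E
```

```text
2.4167 [ 0.52006924 -0.03021208  0.23964338] [-3.14025883e+00  7.24064282e-04  5.03080446e-01]
insert 0.9 [227.5 176.1  95.7  90.2] [[0.4705 0.0711 0.008 ]]
head 0.68 [227.4 176.9  90.9  86.9] [[0.474 0.068 0.024]]
lock_mark 0.9 [226.5 177.   92.6  86. ] [[0.4703 0.0708 0.013 ]]
ring 0.81 [411.   96.4  53.6  58.4] [[ 0.6496 -0.0683  0.03  ]]
ring 0.21 [493.   43.1  54.5  55.2] [[ 0.7379 -0.1153  0.03  ]]
dish 0.73 [132.4 152.   24.1  26. ] [[0.4441 0.1808 0.014 ]]
dish 0.72 [472.1 186.8  36.1  27.3] [[ 0.601  -0.1903  0.014 ]]
```

View pics/w1.png

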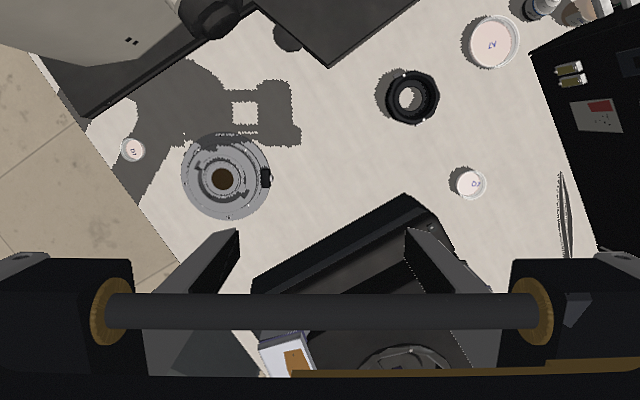

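```bash
python3 - <<'E'
import cv2,numpy as np
im=cv2.imread('pics/w1.png')
f=lambda u,v,r,k:cv2.resize(im[v-r:v+r,u-r:u+r],(400,400),interpolation=cv2.INTER_CUBIC)
a=np.hstack([f(226,177,50,8),f(411,97,33,0)]);
cv2.imwrite('pics/c2.png',a)
E
```

```text
(no output)
```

View pics/c2.png

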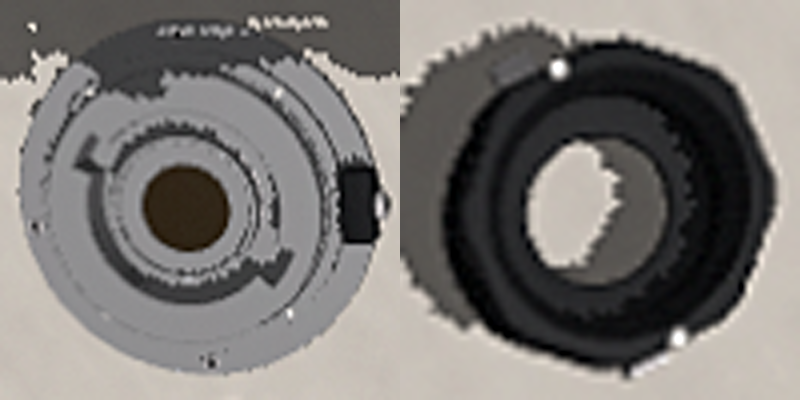

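```bash
python3 - <<'E'
from h import *
im=cv2.imread('pics/w1.png');o=dict(tool_pos=[ 0.52006924,-0.03021208,0.23964338],ee_rot=[-3.14025883e+00,7.24e-04,5.03080446e-01]);c=cam('wrist',o)
s=ray(c,[(198.5,165.75),(244.75,194)],.024);print('slots',s,s.mean(0),np.degrees(np.arctan2(*(s[0]-s[1])[[1,0]])),np.linalg.norm(s[0]-s[1]))
d=ray(c,[(404.1,75.2),(424.2,119.8)],.03);print('dots',d,d.mean(0),np.degrees(np.arctan2(*(d[0]-d[1])[[1,0]])),np.linalg.norm(d[0]-d[1]))
print('cupfloor',ray(c,[(222.5,178.75)],.018))
# dish: rim ellipse of bright region
g=cv2.cvtColor(im,cv2.COLOR_BGR2HSV)
sub=im[155:215,440:500];cv2.imwrite('pics/c3.png',cv2.resize(sub,(600,600),interpolation=cv2.INTER_CUBIC))
E
```

```text
slots [[0.46966935 0.10266731 0.024     ]
 [0.4655519  0.04172404 0.024     ]] [0.46761063 0.07219568 0.024     ] 86.13485797525678 0.06108220646076021
dots [[ 0.66443606 -0.05040713  0.03      ]
 [ 0.63587247 -0.09391916  0.03      ]] [ 0.65015427 -0.07216314  0.03      ] 56.71699649664483 0.052049746560004634
cupfloor [[0.46759087 0.07319782 0.018     ]]
```

View pics/c3.png

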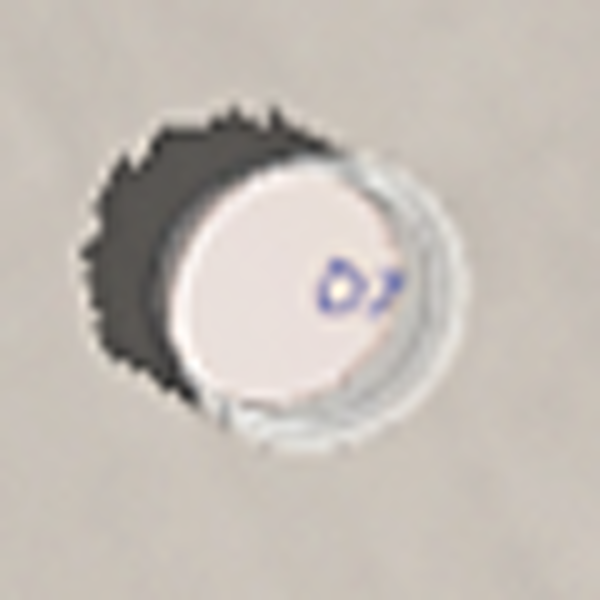

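```bash
python3 - <<'E'
from h import *
o=dict(tool_pos=[ 0.52006924,-0.03021208,0.23964338],ee_rot=[-3.14025883e+00,7.24e-04,5.03080446e-01]);c=cam('wrist',o)
print(ray(c,[(471.3,185)],.014),ray(c,[(468.6,183.5)],.003))
P=np.array([0.602,-.188,0]);print(proj(c,[P+[0,0,.014],P+[0,0,.003]]))
go([(.602-.909*.02,-.188+.417*.02,.13,-.43)])
E
```

```text
[[ 0.60228859 -0.18823455  0.014     ]] [[ 0.60290554 -0.18962215  0.003     ]]
[[471.00303804 185.11512006]
 [467.10129985 183.50608223]]
-> (0.58382, -0.17966, 0.13, -0.43) rows/call>= 4
   [-0.083, 0.814, 0.553, -0.0, -0.0, 0.297]
   [0.292, 0.765, 0.553, -0.0, -0.0, 0.297]
```

```bash
python3 - <<'E'
from h import *
go([(.6025,-.1885,.2,-.43),(.6025,-.1885,.10,-.43)])
E
```

```text
-> (0.6025, -0.1885, 0.2, -0.43) rows/call>= 4
   [-0.023, 0.898, 0.203, -0.0, -0.0, 0.297]
   [0.384, 0.812, 0.203, -0.0, -0.0, 0.297]
-> (0.6025, -0.1885, 0.1, -0.43) rows/call>= 3
   [0.0, -0.0, 1.0, 0.0, 0.0, 0.0]
```

servo_tool(
  plan=[
    [-0.023,0.898,0.203,0,0,0.297,60],
    [-0.023,0.898,0.203,0,0,0.297,60],
    [-0.023,0.898,0.203,0,0,0.297,60],
    [-0.023,0.898,0.203,0,0,0.297,60],
  ],
)

```text
time: 3.05
tool_pos: [0.5613, -0.1116, 0.218]
ee_rot: [-3.141, 0.002, 0.028]
wrist_force: [-0.4, 0.2, 0.3]
width: 0.071
finger_force: 0.0
```

servo_tool(
  plan=[
    [0.384,0.812,0.203,0,0,0.297,60],
    [0.384,0.812,0.203,0,0,0.297,60],
    [0.384,0.812,0.203,0,0,0.297,60],
    [0.384,0.812,0.203,0,0,0.297,60],
    [0.384,0.812,0.203,0,0,0.297,60],
  ],
)

```text
time: 3.47
tool_pos: [0.6024, -0.1898, 0.1986]
ee_rot: [-3.141, 0.001, -0.433]
wrist_force: [-0.4, -0.6, 0.2]
width: 0.0599
finger_force: 0.0
```

servo_tool(
  plan=[
    [0,0,0.4,0,0,0,60],
    [0,0,0.8,0,0,0,60],
    [0,0,1.0,0,0,0,60],
    [0,0,1.0,0,0,0,60],
    [0,0,1.0,0,0,0,60],
  ],
)

```text
time: 3.88
tool_pos: [0.6019, -0.1884, 0.0989]
ee_rot: [-3.141, 0.002, -0.428]
wrist_force: [-0.1, -0.5, -0.1]
width: 0.0601
finger_force: 0.0
```

```bash
python3 - <<'E'
from h import *
o=robot.get_obs();print(o['time'],o['tool_pos'],o['ee_rot'],o['width']);im=snap('wrist','w2.png');c=cam('wrist',o)
for r in robot.find_in('dish','wrist'): print(round(r['conf'],2),np.round(r['extent'],1),ray(c,r['extent'][:2],.014).round(4))
print(proj(c,[[.6025,-.1885,.014]]))
E
```

```text
3.8833 [ 0.60185074 -0.18838993  0.09886443] [-3.14146494e+00  2.29402048e-03 -4.28354420e-01] 0.06006354695206084
0.66 [322.6 210.2  44.2  47.5] [[ 0.6027 -0.1901  0.014 ]]
[[320.84932258 211.25096557]]
```

View pics/w2.png

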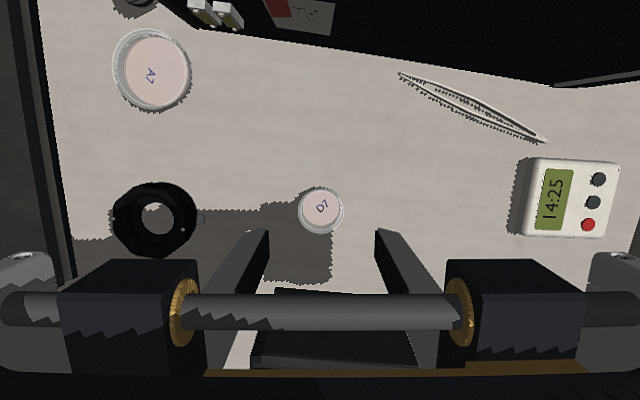

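servo_tool(
  plan=[
    [0.008,0,0.35,0,0,0,60],
    [0.008,0,0.65,0,0,0,55],
    [0.008,0,0.77,0,0,0,50],
    [0.008,0,0.77,0,0,0,45],
    [0.008,0,0.77,0,0,0,38],
    [0.008,0,0.77,0,0,0,30],
    [0.008,0,0.77,0,0,0,25],
    [0.008,0,0.77,0,0,0,25],
    [0.008,0,0.77,0,0,0,25],
    [0.008,0,0.77,0,0,0,25],
  ],
)

```text
time: 4.82
tool_pos: [0.6051, -0.1906, 0.0254]
ee_rot: [-3.141, -0.005, -0.431]
wrist_force: [0.9, -0.3, 6.4]
width: 0.0345
finger_force: 30.0
```

```bash
python3 - <<'E'
from h import *
o=robot.get_obs();print(o['time'],o['tool_pos'],o['ee_rot'],o['width'],o['finger_force'],o['wrist_force'])
im=cv2.imread('pics/w2.png');c=cam('wrist',dict(tool_pos=[ 0.60185074,-0.18838993,0.09886443],ee_rot=[-3.14146494e+00,2.29402048e-03,-4.28354420e-01]))
print('exp dots',proj(c,[[.6644,-.0504,.03],[.6359,-.0939,.03]]))
sub=im[178:262,108:205].min(2);n,l,s,ce=cv2.connectedComponentsWithStats((sub>110).astype(np.uint8))
for i in range(1,n):
    if s[i,4]<40 : print(s[i,4],ce[i]+[108,178],ray(c,[ce[i]+[108,178]],.03))
E
```

```text
4.8167 [ 0.60508847 -0.19062414  0.02539548] [-3.14126018 -0.00529441 -0.43130118] 0.034463605304514665 30.001613795757294 [ 0.86257654 -0.31581439  6.44870796]
exp dots [[113.79969009 218.20004876]
 [184.02879228 228.65084694]]
1 [108. 212.] [[ 0.67018279 -0.0490135   0.03      ]]
2 [108.  216.5] [[ 0.66730316 -0.04713005  0.03      ]]
4 [108.25 222.  ] [[ 0.66368029 -0.04498049  0.03      ]]
28 [108.92857143 231.35714286] [[ 0.65737141 -0.04145123  0.03      ]]
```

servo_tool(
  plan=[
    [0,0,-0.1,0,0,0,25],
    [0,0,-0.3,0,0,0,25],
    [0,0,-0.3,0,0,0,25],
    [0,0,-0.3,0,0,0,25],
  ],
)

```text
time: 5.15
tool_pos: [0.6043, -0.1904, 0.0542]
ee_rot: [-3.141, -0.004, -0.431]
wrist_force: [-0.4, 0.6, -0.7]
width: 0.0348
finger_force: 30.0
```

```bash
python3 - <<'E'
from h import *
o=robot.get_obs();print(o['time'],o['tool_pos'],o['ee_rot'],o['width'],o['finger_force'],o['wrist_force'],o['wrist_torque'])
im=snap('wrist','w3.png');snap('side','s3.png')
a=im[:,:,::-1];b=cv2.imread('pics/s3.png')
cv2.imwrite('pics/m3.png',np.vstack([a[100:400],b[100:400]]))
E
```

```text
5.15 [ 0.60430427 -0.19035906  0.05422299] [-3.14135569 -0.00355644 -0.43136087] 0.03479285069303538 29.999940991401672 [-0.39921711  0.57484983 -0.68502816] [ 0.01808024  0.12275149 -0.00483947]
```

View pics/m3.png

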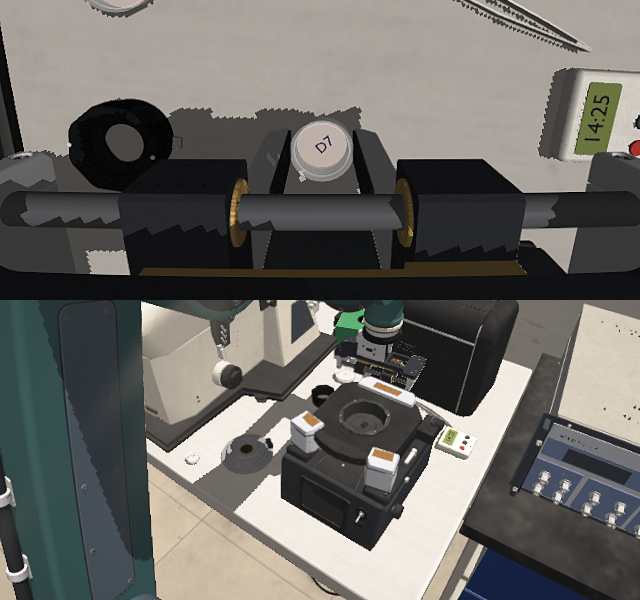

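```bash
python3 - <<'E'
from h import *
o=robot.get_obs();c=cam('wrist',o)
T=np.eye(4);T[:3,:3]=R.from_euler('xyz',o['ee_rot']).as_matrix();T[:3,3]=o['tool_pos']
for d in (-.01,0,.005,.01,.015):
    for z in (.0114,):
        P=[(T@[d,y,z,1])[:3] for y in(-.018,0,.018)]; print(d,proj(c,P).round(1).tolist())
for r in robot.find_in('dish','wrist'): print(round(r['conf'],2),np.round(r['extent'],1))
im=cv2.imread('pics/w3.png');cv2.imwrite('pics/c4.png',cv2.resize(im[190:330,230:420],None,fx=4,fy=4,interpolation=cv2.INTER_CUBIC))
E
```

```text
-0.01 [[289.0, 263.2], [321.1, 263.2], [353.3, 263.2]]
0 [[288.5, 246.4], [321.1, 246.4], [353.7, 246.3]]
0.005 [[288.3, 237.8], [321.1, 237.8], [353.9, 237.8]]
0.01 [[288.1, 229.1], [321.1, 229.1], [354.1, 229.1]]
0.015 [[287.9, 220.3], [321.1, 220.3], [354.3, 220.3]]
0.75 [321.9 250.4  62.6  68.5]
0.48 [125.3 244.1 114.6  92.1]
```

View pics/c4.png

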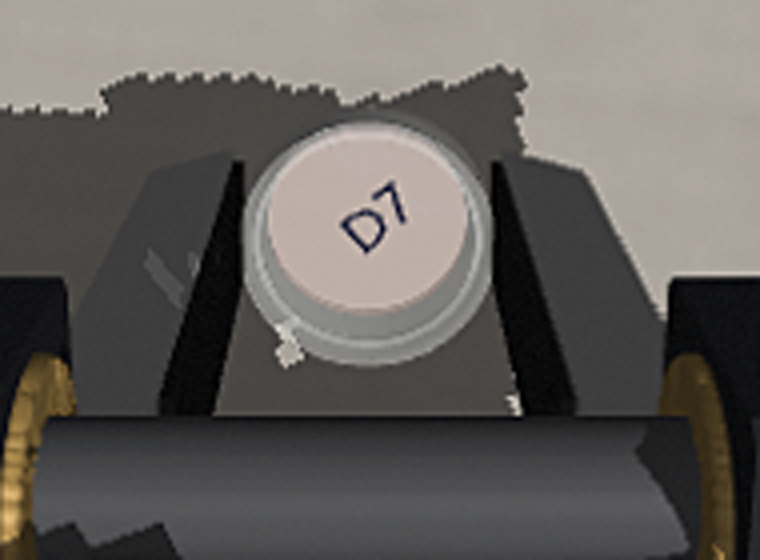

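```bash
python3 - <<'E'
from h import *
o=robot.get_obs();p=o['tool_pos']
go([(p[0]+.004,p[1]-.002,.15,-.431),(.56,-.09,.15,-.1),(.415,.0435,.15,.5)])
E
```

```text
-> (np.float64(0.6065232000644164), np.float64(-0.19161425593816406), 0.15, -0.431) rows/call>= 3
   [0.043, 0.001, -0.988, -0.0, 0.001, -0.0]
-> (0.56, -0.09, 0.15, -0.1) rows/call>= 3
   [-0.847, -0.729, -0.0, 0.0, 0.0, -0.211]
-> (0.415, 0.0435, 0.15, 0.5) rows/call>= 3
   [-0.788, -0.592, -0.0, -0.0, 0.0, -0.191]
   [-0.578, -0.798, -0.0, -0.0, 0.0, -0.191]
```

servo_tool(
  plan=[
    [0.043,0,-0.4,0,0.001,0,25],
    [0.043,0,-0.8,0,0.001,0,25],
    [0.043,0,-1,0,0.001,0,25],
  ],
)

```text
time: 5.55
tool_pos: [0.6082, -0.1921, 0.1558]
ee_rot: [-3.141, -0.005, -0.431]
wrist_force: [0.8, -0.4, 1.3]
width: 0.0347
finger_force: 30.0
```

servo_tool(
  plan=[
    [0,0,-0.25,0,0,0,25],
    [0,0,-0.5,0,0,0,25],
    [-0.3,-0.25,-0.5,0,0,-0.08,25],
    [-0.6,-0.5,-0.5,0,0,-0.15,25],
    [-0.847,-0.729,-0.5,0,0,-0.211,25],
  ],
)

```text
time: 5.97
tool_pos: [0.5595, -0.0889, 0.2015]
ee_rot: [-3.141, 0.0, -0.096]
wrist_force: [0.6, 1.0, -0.6]
width: 0.0348
finger_force: 30.0
```

servo_tool(
  plan=[
    [-0.39,-0.29,0,0,0,-0.08,25],
    [-0.788,-0.592,0,0,0,-0.16,25],
    [-0.788,-0.592,0,0,0,-0.191,25],
  ],
)

```text
time: 6.22
tool_pos: [0.4843, -0.02, 0.2008]
ee_rot: [-3.14, 0.002, 0.208]
wrist_force: [0.1, -0.8, 0.6]
width: 0.0345
finger_force: 30.0
```

servo_tool(
  plan=[
    [-0.29,-0.4,0,0,0,-0.08,25],
    [-0.578,-0.798,0.1,0,0,-0.16,25],
    [-0.578,-0.798,0.3,0,0,-0.191,25],
    [-0.578,-0.798,0.5,0,0,-0.191,25],
    [-0.578,-0.798,0.5,0,0,-0.191,25],
    [-0.578,-0.798,0.5,0,0,-0.191,25],
  ],
)

```text
time: 6.72
tool_pos: [0.4145, 0.0435, 0.1506]
ee_rot: [-3.141, 0.002, 0.5]
wrist_force: [-0.5, 0.0, -0.3]
width: 0.0345
finger_force: 30.0
```

```bash
cat >> h.py <<'E'
from scipy.optimize import minimize
th=np.linspace(0,2*np.pi,180,endpoint=False);CS=np.c_[np.cos(th),np.sin(th),0*th]
def fitc(im,c,circ,x0,rng=.008):
    """circ: list of (radius,z). best centre by mean gradient along circle"""
    g=cv2.GaussianBlur(cv2.cvtColor(im,cv2.COLOR_RGB2GRAY).astype(np.float32),(0,0),1.0)
    m=np.minimum(np.hypot(cv2.Sobel(g,5,1,0),cv2.Sobel(g,5,0,1)),120)
    def f(q):
        s=0
        for r,z in circ:
            uv=proj(c,CS*r+[q[0],q[1],z]).astype(np.float32)
            s+=cv2.remap(m,uv[:,:1],uv[:,1:],cv2.INTER_LINEAR).mean()
        return -s/len(circ)
    G=[(f((x0[0]+a,x0[1]+b)),a,b) for a in np.arange(-rng,rng+1e-6,.001) for b in np.arange(-rng,rng+1e-6,.001)]
    G.sort();b=G[0];r=minimize(f,[x0[0]+b[1],x0[1]+b[2]],method='Nelder-Mead',options=dict(initial_simplex=np.array([[0,0],[.0007,0],[0,.0007]])+[x0[0]+b[1],x0[1]+b[2]],xatol=5e-5))
    return r.x.round(4),round(-r.fun,1)
E
python3 - <<'E'
from h import *
o=robot.get_obs();print(o['time'],o['tool_pos'],o['ee_rot'],o['width'],o['finger_force'],o['wrist_force']);im=snap('wrist','w4.png');c=cam('wrist',o)
x0=(.4676,.0725)
for nm,cc in dict(flange=[(.054,.008)],collar=[(.045,.013)],head=[(.04,.024)],head22=[(.04,.022)],head26=[(.04,.026)],bore=[(.028,.024)],bore22=[(.028,.022)],bore26=[(.028,.026)],cup=[(.0195,.023)],all=[(.054,.008),(.045,.013),(.04,.024)]).items(): print(nm,*fitc(im,c,cc,x0))
for t in('insert','dish'):
  for r in robot.find_in(t,'wrist'): print(t,round(r['conf'],2),np.round(r['extent'],1))
E
```

```text
6.7167 [0.41451296 0.04349709 0.15058645] [-3.14108312e+00  2.28773580e-03  5.00327369e-01] 0.03449136765431039 29.999924898147583 [-0.47142412  0.02577347 -0.29589442]
flange [0.468  0.0739] 86.8
collar [0.4717 0.0641] 57.0
head [0.4702 0.0708] 55.8
head22 [0.4704 0.0708] 55.9
head26 [0.4683 0.0708] 55.3
bore [0.4668 0.0804] 75.1
bore22 [0.4668 0.0806] 76.1
bore26 [0.4667 0.0804] 72.7
cup [0.4725 0.0667] 78.2
all [0.4681 0.0733] 59.7
insert 0.64 [324.9 126.9 129.5 125.3]
dish 0.93 [321.9 251.   64.5  64.6]
dish 0.79 [196.3  92.6  35.5  37.2]
dish 0.22 [322.8 126.  125.  118.9]
```

```bash
python3 - <<'E'
from h import *
def warp(f,pos,rot,ctr,z,half,N=400):
    im=cv2.imread('pics/'+f);c=cam('wrist',dict(tool_pos=pos,ee_rot=rot))
    a=np.linspace(-half,half,N);X,Y=np.meshgrid(a,-a)   # right=+x world, up=+y
    P=np.c_[X.ravel()+ctr[0],Y.ravel()+ctr[1],np.full(X.size,z)]
    uv=proj(c,P).astype(np.float32).reshape(N,N,2)
    return cv2.remap(im,uv[...,0],uv[...,1],cv2.INTER_CUBIC)
def ticks(w,half,r):
    N=len(w);k=N/2/half
    for d in range(0,360,10):
        t=np.radians(d);L=.003 if d%30 else .006
        p=lambda q:(int(N/2+q*k*np.cos(t)),int(N/2-q*k*np.sin(t)))
        cv2.line(w,p(r),p(r+L),(0,0,255) if d%90 else (255,0,0),1)
    cv2.circle(w,(N//2,N//2),2,(0,255,0),-1);return w
A=warp('w4.png',[0.41451296,0.04349709,0.15058645],[-3.14108312e+00,2.28773580e-03,5.00327369e-01],(.468,.0735),.024,.046)
B=warp('w2.png',[ 0.60185074,-0.18838993,0.09886443],[-3.14146494e+00,2.29402048e-03,-4.28354420e-01],(.6502,-.0722),.03,.04)
cv2.imwrite('pics/ab.png',np.hstack([ticks(A,.046,.036),ticks(B,.04,.03)]))
E
```

```text
(no output)
```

View pics/ab.png

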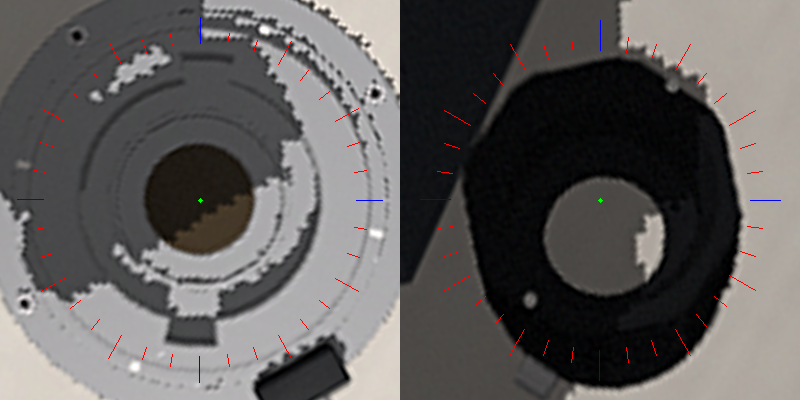

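```bash
python3 - <<'E'
from h import *
go([(.4701,.0752,.07,.5)])
E
```

```text
-> (0.4701, 0.0752, 0.07, 0.5) rows/call>= 3
   [0.62, -0.03, 0.833, 0.001, -0.002, -0.001]
```

servo_tool(
  plan=[
    [0.3,0,0.2,0,0,0,25],
    [0.62,-0.03,0.5,0.001,-0.002,0,25],
    [0.64,-0.03,0.75,0.001,-0.002,0,25],
    [0.64,-0.03,0.833,0.001,-0.002,0,25],
    [0.64,-0.03,0.833,0.001,-0.002,0,25],
    [0.64,-0.03,0.833,0.001,-0.002,0,25],
    [0.64,-0.03,0.833,0.001,-0.002,0,25],
  ],
)

```text
time: 7.45
tool_pos: [0.4717, 0.0762, 0.071]
ee_rot: [3.14, -0.001, 0.499]
wrist_force: [0.9, 0.2, -0.2]
width: 0.0349
finger_force: 30.0
```

```bash
python3 - <<'E'
from h import *
o=robot.get_obs();print(o['time'],o['tool_pos'],o['ee_rot'],o['wrist_force'])
go([(.4701,.0752,.053,.5)])
E
```

```text
7.45 [0.47170551 0.07623352 0.0709638 ] [ 3.14029663e+00 -9.84431427e-04  4.99271218e-01] [ 0.86817535  0.22637543 -0.20229783]
-> (0.4701, 0.0752, 0.053, 0.5) rows/call>= 1
   [-0.019, 0.001, 0.18, 0.001, -0.001, -0.0]
```

servo_tool(
  plan=[
    [-0.018,0,0.1,0.0005,-0.0005,0,25],
    [-0.018,0,0.18,0.0005,-0.0005,0,25],
    [-0.018,0,0.18,0.0005,-0.0005,0,25],
    [-0.018,0,0.18,0.0005,-0.0005,0,25],
    [-0.018,0,0.18,0.0005,-0.0005,0,25],
  ],
)

```text
time: 7.87
tool_pos: [0.4689, 0.0757, 0.0509]
ee_rot: [-3.14, 0.003, 0.5]
wrist_force: [0.5, -0.2, 0.0]
width: 0.0348
finger_force: 30.0
```

servo_tool(
  plan=[
    [0,0,0.01,0,0,0,25],
    [0,0,0.02,0,0,0,25],
    [0,0,0.02,0,0,0,25],
  ],
)

```text
time: 8.12
tool_pos: [0.4689, 0.0758, 0.0488]
ee_rot: [-3.14, 0.003, 0.5]
wrist_force: [-0.4, -0.6, -0.0]
width: 0.035
finger_force: 30.0
```

servo_tool(
  plan=[
    [0,0,0.01,0,0,0,25],
    [0,0,0.02,0,0,0,25],
    [0,0,0.02,0,0,0,25],
  ],
)

```text
time: 8.37
tool_pos: [0.469, 0.0758, 0.0467]
ee_rot: [-3.141, 0.003, 0.5]
wrist_force: [0.2, 0.3, 0.2]
width: 0.0348
finger_force: 30.0
```

servo_tool(
  plan=[
    [0.004,0.005,0,0,-0.001,0,25],
    [0.008,0.01,0,0,-0.002,0,25],
    [0.008,0.01,0.005,0,-0.002,0,25],
    [0.008,0.01,0.01,0,-0.002,0,25],
    [0.008,0.01,0.01,0,-0.002,0,25],
  ],
)

```text
time: 8.78
tool_pos: [0.47, 0.0753, 0.0456]
ee_rot: [-3.14, 0.006, 0.5]
wrist_force: [0.1, -0.7, -0.2]
width: 0.0347
finger_force: 30.0
```

servo_tool(
  plan=[
    [0,0,0.005,0,0,0,25],
    [0,0,0.01,0,0,0,25],
    [0,0,0.01,0,0,0,25],
  ],
)

```text
time: 9.03
tool_pos: [0.4701, 0.0753, 0.0449]
ee_rot: [-3.14, 0.006, 0.5]
wrist_force: [-0.2, 0.6, 0.5]
width: 0.035
finger_force: 30.0
```

servo_tool(
  plan=[
    [0,0,0.0,0,0.002,0,25],
    [0,0,0.005,0,0.004,0,25],
    [0,0,0.01,0,0.004,0,25],
    [0,0,0.01,0,0.004,0,25],
  ],
)

```text
time: 9.37
tool_pos: [0.4701, 0.0753, 0.0442]
ee_rot: [-3.141, -0.001, 0.5]
wrist_force: [-1.3, -0.5, 2.7]
width: 0.0347
finger_force: 30.0
```

servo_tool(
  plan=[
    [0,0,0.005,0,0,0,25],
    [0,0,0.01,0,0,0,25],
    [0,0,0.01,0,0,0,25],
  ],
)

```text
time: 9.62
tool_pos: [0.4702, 0.0753, 0.0432]
ee_rot: [-3.141, -0.0, 0.5]
wrist_force: [-2.3, -0.6, 5.1]
width: 0.0347
finger_force: 30.0
```

servo_tool(
  plan=[
    [-0.004,-0.002,-0.004,0,0,0,25],
    [-0.009,-0.005,-0.008,0,0,0,25],
    [-0.009,-0.005,-0.008,0,0,0,25],
    [-0.009,-0.005,-0.008,0,0,0,25],
  ],
)

```text
time: 9.95
tool_pos: [0.47, 0.0753, 0.0441]
ee_rot: [-3.142, -0.002, 0.5]
wrist_force: [-0.1, -0.8, 3.8]
width: 0.0352
finger_force: 30.0
```

```bash
python3 - <<'E'
from h import *
o=robot.get_obs();print(o['time'],o['tool_pos'],o['ee_rot'],o['wrist_force'],o['wrist_torque']);im=snap('wrist','w5.png');c=cam('wrist',o)
for t in('insert','dish'):
  for r in robot.find_in(t,'wrist'): print(t,round(r['conf'],2),np.round(r['extent'],1),ray(c,r['extent'][:2],.014).round(4))
print('flange',fitc(im,c,[(.054,.008)],(.468,.0736)))
for z in (.031,.033): print('dish lid',z,fitc(im,c,[(.018,z)],(.468,.0736),.005))
E
```

```text
9.95 [0.46996873 0.07529077 0.04406249] [-3.14155410e+00 -2.21402446e-03  5.00101836e-01] [-0.06068623 -0.79288964  3.81290552] [-0.11206139 -0.13678519 -0.01125273]
insert 0.59 [329.7 221.  183.8 149. ] [[0.4803 0.0754 0.014 ]]
dish 0.82 [144.2 186.2  49.6  44.2] [[0.4463 0.1822 0.014 ]]
dish 0.67 [324.3 251.2  64.2  64.6] [[0.4619 0.069  0.014 ]]
flange (array([0.4683, 0.074 ]), np.float64(50.7))
dish lid 0.031 (array([0.4663, 0.0736]), np.float64(120.0))
dish lid 0.033 (array([0.4673, 0.074 ]), np.float64(120.0))
```

servo_tool(
  plan=[
    [0,0,-0.003,0,0,0,25],
    [0,0,-0.003,0,0,0,36],
    [0,0,-0.003,0,0,0,38],
    [0,0,-0.003,0,0,0,42],
    [0,0,-0.003,0,0,0,46],
    [0,0,-0.003,0,0,0,50],
    [0,0,-0.1,0,0,0,55],
    [0,0,-0.4,0,0,0,60],
    [0,0,-0.8,0,0,0,66],
    [-0.2,0,-1.0,0,0,0,66],
    [-0.4,0,-1.0,0,0,0,66],
    [-0.4,0,-1.0,0,0,0,66],
  ],
)

```text
time: 11.1
tool_pos: [0.4333, 0.0552, 0.1463]
ee_rot: [3.14, -0.003, 0.499]
wrist_force: [-0.1, -0.4, -0.1]
width: 0.0664
finger_force: 0.0
```

```bash
python3 - <<'E'
from h import *
o=robot.get_obs();print(o['time'],o['tool_pos'],o['ee_rot'],o['wrist_force']);im=snap('wrist','w6.png');c=cam('wrist',o)
x0=(.468,.0738)
print('flange',fitc(im,c,[(.054,.008)],x0))
for z in (.030,.032,.033,.035,.037): print('dish lid',z,fitc(im,c,[(.018,z)],x0,.005))
for z in (.018,.02,.022): print('cup/head',z,fitc(im,c,[(.028,z),(.040,z),(.021,z-.001)],x0,.004))
for r in robot.find_in('dish','wrist'): print(round(r['conf'],2),np.round(r['extent'],1),ray(c,r['extent'][:2],.03).round(4))
E
```

```text
11.1 [0.43326003 0.0552254  0.14631496] [ 3.14047416e+00 -2.93518514e-03  4.99305128e-01] [-0.13562655 -0.36347963 -0.05828759]
flange (array([0.4681, 0.0739]), np.float64(82.8))
dish lid 0.03 (array([0.4674, 0.074 ]), np.float64(112.0))
dish lid 0.032 (array([0.4675, 0.0742]), np.float64(111.1))
dish lid 0.033 (array([0.4676, 0.0742]), np.float64(110.4))
dish lid 0.035 (array([0.4677, 0.0743]), np.float64(108.8))
dish lid 0.037 (array([0.4656, 0.073 ]), np.float64(105.7))
cup/head 0.018 (array([0.4679, 0.0716]), np.float64(66.7))
cup/head 0.02 (array([0.4687, 0.0724]), np.float64(67.3))
cup/head 0.022 (array([0.4688, 0.0724]), np.float64(67.2))
0.97 [322.6 160.5  45.9  45.4] [[0.4659 0.0718 0.03  ]]
0.77 [199.4 118.   36.1  36.4] [[0.4483 0.1768 0.03  ]]
```

```bash
python3 - <<'E'
from h import *
go([(.56,0.0,.16,.75),(.6503,-.0715,.13,.986)])
E
```

```text
-> (0.56, 0.0, 0.16, 0.75) rows/call>= 2
   [0.419, 0.548, -0.079, -0.0, -0.0, -0.08]
   [0.347, 0.596, -0.08, -0.0, -0.0, -0.08]
-> (0.6503, -0.0715, 0.13, 0.986) rows/call>= 2
   [0.087, 0.569, 0.15, -0.0, 0.0, -0.075]
   [0.019, 0.576, 0.15, -0.0, 0.0, -0.075]
```

servo_tool(
  plan=[
    [0.42,0.548,-0.08,0,0,-0.08,70],
    [0.42,0.548,-0.08,0,0,-0.08,70],
  ],
)

```text
time: 11.37
tool_pos: [0.4974, 0.0281, 0.15]
ee_rot: [-3.139, 0.001, 0.631]
wrist_force: [0.1, -0.0, 1.0]
width: 0.07
finger_force: 0.0
```

servo_tool(
  plan=[
    [0.347,0.596,-0.08,0,0,-0.08,70],
    [0.347,0.596,-0.08,0,0,-0.08,70],
  ],
)

```text
time: 11.53
tool_pos: [0.5626, -0.0007, 0.1582]
ee_rot: [-3.14, 0.0, 0.755]
wrist_force: [-0.8, 0.5, 0.2]
width: 0.0701
finger_force: 0.0
```

servo_tool(
  plan=[
    [0.087,0.569,0.15,0,0,-0.075,70],
    [0.087,0.569,0.15,0,0,-0.075,70],
  ],
)

```text
time: 11.7
tool_pos: [0.6083, -0.0376, 0.1417]
ee_rot: [-3.14, 0.001, 0.872]
wrist_force: [-0.6, 0.1, -0.1]
width: 0.0701
finger_force: 0.0
```

servo_tool(
  plan=[
    [0.019,0.576,0.15,0,0,-0.075,70],
    [0.019,0.576,0.15,0,0,-0.075,70],
    [0.019,0.576,0.15,0,0,-0.075,70],
    [0.019,0.576,0.15,0,0,-0.075,70],
  ],
)

```text
time: 12.03
tool_pos: [0.6504, -0.0712, 0.1266]
ee_rot: [-3.136, 0.0, 0.986]
wrist_force: [-0.5, 0.1, 0.4]
width: 0.0698
finger_force: 0.0
```

```bash
cat >> h.py <<'E'
def octo(a,ang):
    v=[a/np.cos(np.pi/8)*np.exp(1j*(ang+np.pi/8+k*np.pi/4)) for k in range(9)]
    p=np.concatenate([np.linspace(v[k],v[k+1],20,endpoint=False) for k in range(8)])
    return np.c_[p.real,p.imag,0*p.real]
def fitring(im,c,x0,z,a0=np.radians(56.5)):
    g=cv2.GaussianBlur(cv2.cvtColor(im,cv2.COLOR_RGB2GRAY).astype(np.float32),(0,0),1.2)
    m=np.minimum(np.hypot(cv2.Sobel(g,5,1,0),cv2.Sobel(g,5,0,1)),250)
    def f(q):
        uv=proj(c,octo(.027,q[2]*10)+[q[0],q[1],z]).astype(np.float32)
        return -cv2.remap(m,uv[:,:1],uv[:,1:],cv2.INTER_LINEAR).mean()
    G=sorted((f((x0[0]+a,x0[1]+b,(a0+t)/10)),a,b,t) for a in np.arange(-.004,.0041,.001) for b in np.arange(-.004,.0041,.001) for t in(-.06,-.03,0,.03,.06))[0]
    s=np.array([x0[0]+G[1],x0[1]+G[2],(a0+G[3])/10]);r=minimize(f,s,method='Nelder-Mead',options=dict(initial_simplex=s+np.vstack([np.zeros(3),np.eye(3)*[.0007,.0007,.002]]),xatol=3e-5))
    return r.x[:2].round(4),np.degrees(r.x[2]*10).round(1),-r.fun
E
python3 - <<'E'
from h import *
o=robot.get_obs();print(o['time'],o['tool_pos'],o['ee_rot'],o['wrist_force'],o['width']);im=snap('wrist','w7.png');c=cam('wrist',o)
print(fitring(im,c,(.6503,-.0715),.03))
g=cv2.cvtColor(im,cv2.COLOR_RGB2GRAY);uv=proj(c,[[.6503,-.0715,.03]])[0].astype(int);print(uv)
K=proj(c,[[.6503+.026*np.cos(.986),-.0715+.026*np.sin(.986),.03],[.6503-.026*np.cos(.986),-.0715-.026*np.sin(.986),.03]])
for k in K:
    u,v=k.astype(int);s=g[v-10:v+11,u-10:u+11];n,l,st,ce=cv2.connectedComponentsWithStats((s>95).astype(np.uint8))
    print(k,[(st[i,4],(ce[i]+[u-10,v-10]).round(1).tolist(),ray(c,[ce[i]+[u-10,v-10]],.03)[0].round(4).tolist()) for i in range(1,n)])
E
```

```text
12.0333 [ 0.65039796 -0.07118579  0.12660148] [-3.13612134e+00  4.78796278e-04  9.85990778e-01] [-0.46081174  0.0537035   0.41346763] 0.06984446950737351
(array([ 0.651 , -0.0701]), np.float64(57.7), np.float64(209.35336303710938))
[322 208]
[322.5450878  176.75466333] [(np.int32(2), [315.5, 171.0], [0.6626, -0.043, 0.03]), (np.int32(1), [319.0, 170.0], [0.6653, -0.0439, 0.03]), (np.int32(1), [329.0, 171.0], [0.6714, -0.0488, 0.03]), (np.int32(14), [322.5, 176.7], [0.6646, -0.0498, 0.03])]
[322.5031863  239.62062271] [(np.int32(217), [322.0, 244.3], [0.6334, -0.0964, 0.03])]
```

```bash
python3 - <<'E'
from h import *
go([(.6505,-.0712,.028,.991)])
E
```

```text
-> (0.6505, -0.0712, 0.028, 0.991) rows/call>= 3
   [-0.004, 0.01, 0.998, -0.003, -0.0, -0.003]
```

servo_tool(
  plan=[
    [0,0.004,0.3,-0.003,0,-0.003,70],
    [0,0.008,0.6,-0.003,0,-0.003,70],
    [-0.002,0.01,0.85,-0.003,0,-0.003,70],
    [-0.002,0.01,0.9,-0.003,0,-0.003,70],
    [-0.002,0.01,0.9,-0.003,0,-0.003,70],
  ],
)

```text
time: 12.5
tool_pos: [0.6491, -0.0704, 0.0373]
ee_rot: [-3.141, 0.001, 0.993]
wrist_force: [-0.4, 0.5, 0.6]
width: 0.0702
finger_force: 0.0
```

servo_tool(
  plan=[
    [0,0,0.05,0,0,0,70],
    [0,0,0.095,0,0,0,70],
    [0,0,0.095,0,0,0,66],
    [0,0,0.095,0,0,0,62],
    [0,0,0.095,0,0,0,58],
    [0,0,0.095,0,0,0,54],
    [0,0,0.095,0,0,0,48],
    [0,0,0.095,0,0,0,44],
    [0,0,0.095,0,0,0,44],
    [0,0,0.095,0,0,0,44],
  ],
)

```text
time: 13.33
tool_pos: [0.6516, -0.0719, 0.0307]
ee_rot: [3.137, -0.001, 0.992]
wrist_force: [-1.0, 0.3, 3.7]
width: 0.0534
finger_force: 30.0
```

```bash
python3 - <<'E'
from h import *
o=robot.get_obs();print(o['time'],o['tool_pos'],o['ee_rot'],o['wrist_force'],o['width'],o['finger_force'])
E
```

```text
13.3333 [ 0.6516147  -0.07194385  0.03066122] [ 3.13699134e+00 -1.11734194e-03  9.91731182e-01] [-0.98753811  0.26873349  3.72331492] 0.05337955064788148 30.003575384616852
```

servo_tool(
  plan=[
    [0,0,-0.1,0,0,0,44],
    [0,0,-0.4,0,0,0,44],
    [0,0,-0.8,0,0,0,44],
    [0,0,-1,0,0,0,44],
    [0,0,-1,0,0,0,44],
    [0,0,-1,0,0,0,44],
  ],
)

```text
time: 13.83
tool_pos: [0.6519, -0.072, 0.1319]
ee_rot: [3.134, -0.002, 0.992]
wrist_force: [0.5, -0.4, -1.4]
width: 0.0539
finger_force: 30.0
```

```bash
python3 - <<'E'
from h import *
o=robot.get_obs();print(o['time'],o['tool_pos'],o['ee_rot'],o['wrist_force'],o['wrist_torque'],o['width'],o['finger_force']);im=snap('wrist','w8.png');c=cam('wrist',o)
p=o['tool_pos']
for dz in (-.003,-.0007,.002): print(dz,fitring(im,c,p[:2],p[2]+dz,.991))
for r in robot.find_in('ring','wrist'): print(round(r['conf'],2),np.round(r['extent'],1))
print(proj(c,[p]))
g=cv2.cvtColor(im,cv2.COLOR_RGB2GRAY)
for sgn in (1,-1):
    k=proj(c,[[p[0]+sgn*.0258*np.cos(.991),p[1]+sgn*.0258*np.sin(.991),p[2]-.0007]])[0];u,v=k.astype(int);s=g[v-12:v+13,u-12:u+13];n,l,st,ce=cv2.connectedComponentsWithStats((s>95).astype(np.uint8))
    print(k,[(st[i,4],(ce[i]+[u-12,v-12]).round(1).tolist()) for i in range(1,n)])
go([(.468,.0739,.13,.9917+np.radians(29.5))])
E
```

```text
13.8333 [ 0.65190257 -0.07196684  0.13185418] [ 3.13414856e+00 -2.10942678e-03  9.91773956e-01] [ 0.51346822 -0.37104581 -1.44675016] [-0.06155587  0.08028623 -0.00464035] 0.05393730736884872 29.996785819530487
-0.003 (array([ 0.6531, -0.0691]), np.float64(59.8), np.float64(106.8608169555664))
-0.0007 (array([ 0.6527, -0.0703]), np.float64(57.3), np.float64(124.7519302368164))
0.002 (array([ 0.6534, -0.0692]), np.float64(57.0), np.float64(137.1844024658203))
0.85 [319.1 237.9 103.4 112.4]
[[321.92865952 254.37392424]]
[321.96837595 205.80004047] [(np.int32(14), [311.2, 193.7]), (np.int32(24), [326.2, 193.3]), (np.int32(16), [321.5, 205.5])]
[321.86779556 298.57666541] []
-> (0.468, 0.0739, 0.13, np.float64(1.5065721293383274)) rows/call>= 2
   [0.074, -0.773, -0.008, 0.0, 0.0, -0.109]
   [0.205, -0.749, -0.008, 0.0, 0.0, -0.109]
   [0.33, -0.703, -0.008, 0.0, 0.0, -0.109]
```

```bash
python3 - <<'E'
from h import *
go([(.54,.01,.16,1.25),(.464,.012,.15,1.507)])
E
```

```text
-> (0.54, 0.01, 0.16, 1.25) rows/call>= 2
   [0.041, -0.683, -0.161, 0.0, 0.0, -0.082]
   [0.128, -0.672, -0.161, 0.0, 0.0, -0.082]
-> (0.464, 0.012, 0.15, 1.507) rows/call>= 3
   [-0.221, -0.728, 0.1, 0.0, 0.0, -0.164]
```

servo_tool(
  plan=[
    [0.041,-0.683,-0.16,0,0,-0.082,44],
    [0.041,-0.683,-0.16,0,0,-0.082,44],
  ],
)

```text
time: 14.1
tool_pos: [0.5928, -0.0302, 0.14]
ee_rot: [-3.135, 0.002, 1.124]
wrist_force: [-0.3, -0.4, -1.4]
width: 0.0538
finger_force: 30.0
```

servo_tool(
  plan=[
    [0.128,-0.672,-0.16,0,0,-0.082,44],
    [0.128,-0.672,-0.16,0,0,-0.082,44],
  ],
)

```text
time: 14.27
tool_pos: [0.5375, 0.0114, 0.1585]
ee_rot: [-3.139, 0.001, 1.254]
wrist_force: [0.1, -0.1, 0.0]
width: 0.0536
finger_force: 30.0
```

servo_tool(
  plan=[
    [-0.22,-0.728,0.1,0,0,-0.164,44],
    [-0.22,-0.728,0.1,0,0,-0.164,44],
    [-0.22,-0.728,0.1,0,0,-0.164,44],
    [-0.22,-0.728,0.1,0,0,-0.164,44],
    [-0.22,-0.728,0.1,0,0,-0.164,44],
  ],
)

```text
time: 14.68
tool_pos: [0.4648, 0.0119, 0.1499]
ee_rot: [3.139, 0.001, 1.506]
wrist_force: [-0.4, 0.3, 0.1]
width: 0.0534
finger_force: 30.0
```

```bash
python3 - <<'E'
from h import *
o=robot.get_obs();print(o['time'],o['tool_pos'],o['ee_rot'],o['wrist_force'],o['width']);im=snap('wrist','w9.png');c=cam('wrist',o)
x0=(.468,.0738)
print('flange',fitc(im,c,[(.054,.008)],x0))
for z in (.0305,.0325): print('dish lid',z,fitc(im,c,[(.018,z)],x0,.005))
# slot edge line fit: darkness in slot along r=.0285..0.033 vs angle (mod 180), head top z=.022
g=cv2.cvtColor(im,cv2.COLOR_RGB2GRAY).astype(np.float32)
for r in (.030,.032):
  for base in (0,180):
    a=np.radians(np.arange(66,108,2)+base);uv=proj(c,np.c_[x0[0]+r*np.cos(a),x0[1]+r*np.sin(a),0*a+.022]).astype(np.float32)
    print(r,base,cv2.remap(g,uv[:,:1],uv[:,1:],1).ravel().astype(int).tolist())
p=proj(c,[[o['tool_pos'][0]+.0258*np.cos(o['ee_rot'][2]),o['tool_pos'][1]+.0258*np.sin(o['ee_rot'][2]),o['tool_pos'][2]-.0007]])[0];print(p)
u,v=p.astype(int);s=g[v-8:v+9,u-8:u+9];n,l,st,ce=cv2.connectedComponentsWithStats((s>85).astype(np.uint8));print([(st[i,4],(ce[i]+[u-8,v-8]).round(1).tolist()) for i in range(1,n)])
E
```

```text
14.6833 [0.46480141 0.01194447 0.14991964] [3.13933147e+00 1.24595011e-03 1.50581907e+00] [-0.4284013   0.29123093  0.14002974] 0.05337373757507393
flange (array([0.4678, 0.0736]), np.float64(78.1))
dish lid 0.0305 (array([0.4672, 0.0741]), np.float64(120.0))
dish lid 0.0325 (array([0.4671, 0.0742]), np.float64(120.0))
0.03 0 [83, 82, 83, 84, 83, 84, 83, 84, 84, 84, 83, 83, 84, 83, 84, 83, 83, 84, 84, 84, 84]
0.03 180 [78, 78, 78, 77, 77, 77, 77, 77, 76, 77, 77, 77, 77, 77, 78, 78, 77, 77, 77, 77, 78]
0.032 0 [83, 84, 84, 84, 84, 78, 70, 68, 71, 76, 76, 73, 71, 72, 72, 70, 78, 84, 83, 84, 83]
0.032 180 [77, 77, 77, 78, 77, 74, 70, 71, 71, 71, 70, 70, 68, 70, 70, 71, 79, 78, 77, 76, 77]
[322.04082886 206.15711554]
[(np.int32(26), [321.5, 206.3])]
```

```bash
python3 - <<'E'
from h import *
go([(.4679,.0737,.060,1.509)])
E
```

```text
-> (0.4679, 0.0737, 0.06, 1.509) rows/call>= 3
   [0.62, -0.021, 0.905, 0.002, 0.001, -0.002]
```

servo_tool(
  plan=[
    [0.3,-0.01,0.1,0.001,0,0,44],
    [0.6,-0.02,0.4,0.001,0,-0.001,44],
    [0.62,-0.021,0.75,0.001,0,-0.002,44],
    [0.62,-0.021,0.905,0.001,0,-0.002,44],
    [0.62,-0.021,0.905,0.001,0,-0.002,44],
    [0.62,-0.021,0.905,0.001,0,-0.002,44],
    [0.62,-0.021,0.905,0.001,0,-0.002,44],
  ],
)

```text
time: 15.32
tool_pos: [0.4692, 0.0737, 0.062]
ee_rot: [3.137, 0.001, 1.509]
wrist_force: [0.4, -0.7, -0.1]
width: 0.0537
finger_force: 30.0
```

```bash
python3 - <<'E'
from h import *
o=robot.get_obs();print(o['time'],o['tool_pos'],o['ee_rot'],o['wrist_force'])
go([(.4679,.0737,.055,1.509)])
E
```

```text
15.3167 [0.46919078 0.07366095 0.06195385] [3.13687268e+00 9.89420722e-04 1.50927000e+00] [ 0.36564868 -0.67733153 -0.07588639]
-> (0.4679, 0.0737, 0.055, 1.509) rows/call>= 1
   [-0.0, -0.013, 0.069, 0.003, 0.001, 0.0]
```

servo_tool(
  plan=[
    [0,-0.006,0.03,0.002,0.001,0,44],
    [0,-0.012,0.06,0.003,0.001,0,44],
    [0,-0.012,0.06,0.003,0.001,0,44],
    [0,-0.012,0.06,0.003,0.001,0,44],
    [0,-0.012,0.06,0.003,0.001,0,44],
  ],
)

```text
time: 15.73
tool_pos: [0.4662, 0.0738, 0.0549]
ee_rot: [-3.14, -0.0, 1.51]
wrist_force: [-0.6, -0.7, -0.4]
width: 0.0533
finger_force: 30.0
```

servo_tool(
  plan=[
    [0,0,0.01,0,0,0,44],
    [0,0,0.015,0,0,0,44],
    [0,0,0.015,0,0,0,44],
  ],
)

```text
time: 15.98
tool_pos: [0.466, 0.0739, 0.053]
ee_rot: [-3.139, -0.0, 1.51]
wrist_force: [0.5, -0.3, 0.1]
width: 0.0538
finger_force: 30.0
```

servo_tool(
  plan=[
    [0,0,0.005,0,0,0,44],
    [0,0,0.01,0,0,0,44],
    [0,0,0.01,0,0,0,44],
  ],
)

```text
time: 16.23
tool_pos: [0.4662, 0.0739, 0.0524]
ee_rot: [-3.139, -0.0, 1.51]
wrist_force: [-0.9, -0.6, 1.8]
width: 0.0532
finger_force: 30.0
```

servo_tool(
  plan=[
    [0,0,0.005,0,0,0,44],
    [0,0,0.01,0,0,0,44],
    [0,0,0.01,0,0,0,44],
  ],
)

```text
time: 16.48
tool_pos: [0.4667, 0.0739, 0.051]
ee_rot: [-3.141, -0.0, 1.51]
wrist_force: [1.5, -0.0, 0.2]
width: 0.0537
finger_force: 30.0
```

servo_tool(
  plan=[
    [0,0.005,0,0,0,0,44],
    [0,0.01,0,0,0,0,44],
    [0,0.01,0,0,0,0,44],
  ],
)

```text
time: 16.73
tool_pos: [0.4669, 0.0739, 0.0507]
ee_rot: [-3.138, -0.0, 1.51]
wrist_force: [0.8, -0.0, -0.0]
width: 0.0537
finger_force: 30.0
```

servo_tool(
  plan=[
    [0,0,0.005,0,0,0,44],
    [0,0,0.01,0,0,0,44],
    [0,0,0.01,0,0,0,44],
  ],
)

```text
time: 16.98
tool_pos: [0.4671, 0.0739, 0.0503]
ee_rot: [-3.139, -0.0, 1.51]
wrist_force: [-0.0, -0.8, 2.2]
width: 0.054
finger_force: 30.0
```

servo_tool(
  plan=[
    [0,0,0.005,0,0,0,44],
    [0,0,0.01,0,0,0,44],
    [0,0,0.01,0,0,0,44],
  ],
)

```text
time: 17.23
tool_pos: [0.4671, 0.0739, 0.0493]
ee_rot: [-3.139, -0.0, 1.51]
wrist_force: [-0.7, 0.1, 3.1]
width: 0.0539
finger_force: 30.0
```

servo_tool(
  plan=[
    [0,0,0.003,0,0,0,44],
    [0,0,0.005,0,0,0,44],
    [0,0,0.005,0,0,0,44],
    [0,0,0.005,0,0,0,44],
  ],
)

```text
time: 17.57
tool_pos: [0.4671, 0.0739, 0.0487]
ee_rot: [-3.139, -0.0, 1.51]
wrist_force: [-0.3, 0.4, 4.0]
width: 0.0538
finger_force: 30.0
```

servo_tool(
  plan=[
    [0,0,0.01,0,0,0,44],
    [0,0,0.02,0,0,0,44],
    [0,0,0.03,0,0,0,44],
    [0,0,0.03,0,0,0,44],
    [0,0,0.03,0,0,0,44],
  ],
)

```text
time: 17.98
tool_pos: [0.4671, 0.0739, 0.0463]
ee_rot: [-3.139, -0.0, 1.51]
wrist_force: [-2.1, 0.3, 7.6]
width: 0.0536
finger_force: 30.0
```

servo_tool(
  plan=[
    [0,0,0.005,0,0,0,44],
    [0,0,0.01,0,0,0,44],
    [0,0,0.01,0,0,0,44],
    [0,0,0.01,0,0,0,44],
  ],
)

```text
time: 18.32
tool_pos: [0.4671, 0.0739, 0.0456]
ee_rot: [-3.139, -0.0, 1.51]
wrist_force: [-2.9, 0.2, 9.4]
width: 0.0536
finger_force: 30.0
```

```bash
python3 - <<'E'
from h import *
o=robot.get_obs();print(o['time'],o['tool_pos'],o['ee_rot'],o['wrist_force'],o['wrist_torque'],o['width'])
E
```

```text
18.3167 [0.46711316 0.07389702 0.04555167] [-3.13936490e+00 -3.60457803e-04  1.51013479e+00] [-2.85146359  0.1682091   9.40893192] [-0.09572888  0.57074923  0.03534496] 0.053644826672885275
```

servo_tool(
  plan=[
    [0,-0.004,0.004,0,0,0,44],
    [0,-0.008,0.008,0,0,0,44],
    [0,-0.008,0.012,0,0,0,44],
    [0,-0.008,0.012,0,0,0,44],
    [0,-0.008,0.012,0,0,0,44],
  ],
)

```text
time: 18.73
tool_pos: [0.4671, 0.0739, 0.0449]
ee_rot: [-3.141, -0.0, 1.51]
wrist_force: [-1.6, -0.4, 10.5]
width: 0.0539
finger_force: 30.0
```

```bash
python3 - <<'E'
from h import *
for i in range(4):
    o=robot.get_obs();print(o['tool_pos'],o['ee_rot'],o['wrist_force'],o['wrist_torque']);robot.snapshot('wrist')
E
```

```text
[0.46706315 0.07389576 0.04491127] [-3.14119684e+00 -4.02675382e-04  1.51010551e+00] [-1.55670387 -0.43159913 10.48167434] [-0.09202894  0.43833546 -0.01766731]
[0.46705575 0.07390604 0.0449244 ] [-3.14118055e+00 -3.88739367e-04  1.51018064e+00] [-2.03644633 -0.52578822 10.76779138] [-0.12778197  0.39381116 -0.01600126]
[0.46700771 0.07390074 0.04488592] [-3.14105859e+00 -3.78143430e-04  1.51014143e+00] [-2.52250025 -1.33929976 10.25201669] [-0.08929489  0.43963892  0.01434228]
[0.46703205 0.07390426 0.04491375] [-3.14113106e+00 -3.77696941e-04  1.51016647e+00] [-1.42434147 -0.20590071 10.15358405] [-0.09779045  0.40286437  0.01796562]
```

servo_tool(
  plan=[
    [0,-0.003,0.005,0,0,0,44],
    [0,-0.006,0.01,0,0,0,44],
    [0,-0.006,0.01,0,0,0,44],
    [0,-0.006,0.01,0,0,0,44],
  ],
)

```text
time: 19.27
tool_pos: [0.467, 0.0739, 0.0443]
ee_rot: [3.141, -0.0, 1.51]
wrist_force: [-1.4, -0.6, 11.5]
width: 0.0535
finger_force: 30.0
```

servo_tool(
  plan=[
    [0,0,0,0,0,0.025,44],
    [0,0,0,0,0,0.05,44],
    [0,0,0,0,0,0.07,44],
    [0,0,0,0,0,0.07,44],
    [0,0,0,0,0,0.07,44],
  ],
)

```text
time: 19.68
tool_pos: [0.4673, 0.074, 0.0445]
ee_rot: [3.14, -0.001, 1.4]
wrist_force: [-1.8, -0.8, 11.3]
width: 0.0536
finger_force: 30.0
```

```bash
python3 - <<'E'
from h import *
o=robot.get_obs();print(o['time'],o['tool_pos'],o['ee_rot'],o['wrist_force'],o['wrist_torque'],o['width'])
E
```

```text
19.6833 [0.46731858 0.07398998 0.04445846] [ 3.13998116e+00 -8.35795256e-04  1.40015463e+00] [-1.76178152 -0.78794392 11.27642043] [-0.10717246  0.23961907 -0.0200284 ] 0.05359013126994771
```

servo_tool(
  plan=[
    [0,0,0.002,0,0,0.04,44],
    [0,0,0.002,0,0,0.08,44],
    [0,0,0.002,0,0,0.12,44],
    [0,0,0.002,0,0,0.16,44],
    [0,0,0.002,0,0,0.2,44],
    [0,0,0.002,0,0,0.23,44],
    [0,0,0.002,0,0,0.23,44],
  ],
)

```text
time: 20.27
tool_pos: [0.4678, 0.0741, 0.0445]
ee_rot: [3.139, -0.002, 1.037]
wrist_force: [0.1, -0.4, 9.9]
width: 0.0538
finger_force: 30.0
```

```bash
python3 - <<'E'
from h import *
o=robot.get_obs();print(o['time'],o['tool_pos'],o['ee_rot'],o['wrist_force'],o['wrist_torque'],o['width'])
E
```

```text
20.2667 [0.46781072 0.07406764 0.04449184] [ 3.13945093e+00 -2.11775224e-03  1.03736285e+00] [ 0.09169675 -0.42321108  9.93551591] [-0.05051638  0.18044476  0.02945135] 0.0538349018408162
```

servo_tool(
  plan=[
    [0,0,0.004,0,0,0.04,44],
    [0,0,0.005,0,0,0.08,44],
    [0,0,0.005,0,0,0.12,44],
    [0,0,0.005,0,0,0.16,44],
    [0,0,0.005,0,0,0.2,44],
    [0,0,0.005,0,0,0.23,44],
    [0,0,0.005,0,0,0.23,44],
  ],
)

```text
time: 20.85
tool_pos: [0.4681, 0.0741, 0.0442]
ee_rot: [3.14, -0.003, 0.676]
wrist_force: [-0.0, 0.1, 11.7]
width: 0.0538
finger_force: 30.0
```

```bash
python3 - <<'E'
from h import *
o=robot.get_obs();print(o['time'],o['tool_pos'],o['ee_rot'],o['wrist_force'],o['wrist_torque'],o['width'])
E
```

```text
20.85 [0.46806872 0.07406927 0.04421223] [ 3.13991754 -0.00325534  0.67609663] [-0.01829721  0.10200835 11.66892172] [-0.01710328  0.13411435  0.02212784] 0.05378362149429835
```

servo_tool(
  plan=[
    [0,0,0,0,0,0.04,44],
    [0,0,0,0,0,0.08,44],
    [0,0,0,0,0,0.12,44],
    [0,0,0,0,0,0.16,44],
    [0,0,0,0,0,0.2,44],
    [0,0,0,0,0,0.24,44],
    [0,0,0,0,0,0.28,44],
    [0,0,0,0,0,0.29,44],
    [0,0,0,0,0,0.29,44],
  ],
)

```text
time: 21.6
tool_pos: [0.4681, 0.074, 0.0442]
ee_rot: [3.141, -0.004, 0.222]
wrist_force: [0.2, -0.0, 11.9]
width: 0.0535
finger_force: 30.0
```

```bash
python3 - <<'E'
from h import *
o=robot.get_obs();print(o['time'],o['tool_pos'],o['ee_rot'],o['wrist_force'],o['wrist_torque'],o['width'])
E
```

```text
21.6 [0.46808452 0.07404562 0.04421067] [ 3.14142188 -0.00365605  0.22163896] [ 0.23379714 -0.04285934 11.93798957] [-0.06476123  0.11470185  0.02948748] 0.053541687190378245
```

Now 12.7°; the stop is expected at about 4°. I'll make small steps and watch the yaw and the moment.

servo_tool(
  plan=[
    [0,0,0,0,0,0.02,44],
    [0,0,0,0,0,0.04,44],
    [0,0,0,0,0,0.06,44],
    [0,0,0,0,0,0.06,44],
  ],
)

```text
time: 21.93
tool_pos: [0.4681, 0.074, 0.0442]
ee_rot: [-3.141, -0.004, 0.127]
wrist_force: [0.5, -0.2, 11.5]
width: 0.0539
finger_force: 30.0
```

servo_tool(
  plan=[
    [0,0,0,0,0,0.01,44],
    [0,0,0,0,0,0.02,44],
    [0,0,0,0,0,0.02,44],
  ],
)

```text
time: 22.18
tool_pos: [0.4681, 0.074, 0.0442]
ee_rot: [-3.141, -0.004, 0.096]
wrist_force: [-0.2, 0.0, 10.9]
width: 0.0536
finger_force: 30.0
```

```bash
python3 - <<'E'
from h import *
o=robot.get_obs();print(o['time'],o['tool_pos'],o['ee_rot'],o['wrist_force'],o['wrist_torque'],o['width'])
E
```

```text
22.1833 [0.4681059  0.07404602 0.04421767] [-3.14133302 -0.0037365   0.09612049] [-2.33763199e-01  4.96864912e-03  1.08919650e+01] [-0.09060237  0.15185918  0.08069292] 0.05356933618037882
```

servo_tool(
  plan=[
    [0,0,0,0,0,0.007,44],
    [0,0,0,0,0,0.012,44],
    [0,0,0,0,0,0.012,44],
  ],
)

```text
time: 22.43
tool_pos: [0.4681, 0.074, 0.0442]
ee_rot: [-3.141, -0.004, 0.078]
wrist_force: [-0.2, 0.5, 11.2]
width: 0.0539
finger_force: 30.0
```

```bash
python3 - <<'E'
from h import *
o=robot.get_obs();print(o['time'],o['tool_pos'],o['ee_rot'],o['wrist_force'],o['wrist_torque'],o['width'])
E
```

```text
22.4333 [0.46811549 0.07399238 0.04420008] [-3.14135872 -0.00365534  0.07757592] [-0.21116292  0.4528914  11.1888104 ] [-0.05852199  0.1716579   0.08862878] 0.05385403857413217
```

servo_tool(
  plan=[
    [0,0,0,0,0,0.008,44],
    [0,0,0,0,0,0.015,44],
    [0,0,0,0,0,0.015,44],
  ],
)

```text
time: 22.68
tool_pos: [0.4681, 0.0739, 0.0442]
ee_rot: [3.141, -0.004, 0.054]
wrist_force: [0.7, -0.5, 11.2]
width: 0.0536
finger_force: 30.0
```

```bash
python3 - <<'E'
from h import *
o=robot.get_obs();print(o['time'],o['tool_pos'],o['ee_rot'],o['wrist_force'],o['wrist_torque'],o['width'])
E
```

```text
22.6833 [0.46810777 0.073854   0.04420211] [ 3.14149189 -0.00363737  0.05435322] [ 0.65710528 -0.54221442 11.22479678] [-0.14529035  0.17823884  0.22190318] 0.053640295238131505
```

servo_tool(
  plan=[
    [0,0,0,0,0,0.005,44],
    [0,0,0,0,0,0.01,44],
    [0,0,0,0,0,0.01,44],
  ],
)

```text
time: 22.93
tool_pos: [0.4681, 0.0738, 0.0442]
ee_rot: [3.141, -0.004, 0.039]
wrist_force: [-0.4, -0.1, 11.4]
width: 0.0536
finger_force: 30.0
```

```bash
python3 - <<'E'
from h import *
for i in range(3):
    o=robot.get_obs();print(o['time'],o['tool_pos'],o['ee_rot'],o['wrist_force'],o['wrist_torque'],o['width']); robot.snapshot('wrist')
E
```

```text
22.9333 [0.46806749 0.07376351 0.04419918] [ 3.14125689 -0.00354456  0.03935864] [-0.41384134 -0.10607483 11.43621403] [-0.17015989  0.12059548  0.41850088] 0.053619502134518035
22.9833 [0.46809301 0.07379594 0.04421898] [ 3.1413584  -0.00362131  0.03949905] [ 0.01778324 -1.03253007 11.39748336] [-0.17423419  0.13654863  0.41865341] 0.054133876815056416
23.0333 [0.46808483 0.07377651 0.04420211] [ 3.14129185 -0.00358545  0.03957277] [ 0.02188466 -0.45754967 11.69454263] [-0.22139996  0.13821236  0.42019948] 0.053865773223716856
```

servo_tool(
  plan=[
    [0,0,0,0,0,-0.014,44],
    [0,0,0,0,0,-0.03,44],
    [0,0,0,0,0,-0.03,44],
    [0,0,-0.01,0,0,-0.03,44],
    [0,0,-0.02,0,0,-0.03,44],
    [0,0,-0.02,0,0,-0.03,44],
  ],
)

```text
time: 23.58
tool_pos: [0.468, 0.0738, 0.0459]
ee_rot: [3.141, -0.003, 0.085]
wrist_force: [1.9, -0.3, 10.2]
width: 0.0535
finger_force: 30.0
```

```bash
python3 - <<'E'
from h import *
for i in range(2):
    o=robot.get_obs();print(o['time'],o['tool_pos'],o['ee_rot'],o['wrist_force'],o['wrist_torque'],o['width']); robot.snapshot('wrist')
E
```

```text
23.5833 [0.46802067 0.07379776 0.0458843 ] [ 3.1414801  -0.00348398  0.08527879] [ 1.93891019 -0.27414205 10.23555445] [-0.20127662 -0.04942193  0.00438068] 0.053501762507473884
23.6333 [0.46804899 0.0738156  0.04580248] [ 3.14147809 -0.00353045  0.08528762] [ 1.08468865 -0.73997415  9.15422857] [-0.14385825 -0.04483035 -0.05115913] 0.053895097475368595
```

servo_tool(
  plan=[
    [0,0,-0.005,0,0,0,44],
    [0,0,-0.01,0,0,0,44],
    [0,0,-0.01,0,0,0,44],
  ],
)

```text
time: 23.93
tool_pos: [0.468, 0.0738, 0.0465]
ee_rot: [3.142, -0.003, 0.085]
wrist_force: [1.3, 0.4, 7.8]
width: 0.0537
finger_force: 30.0
```

servo_tool(
  plan=[
    [0,0,-0.003,0,0,0,44],
    [0,0,-0.006,0,0,0,44],
    [0,0,-0.006,0,0,0,44],
  ],
)

```text
time: 24.18
tool_pos: [0.468, 0.0738, 0.0469]
ee_rot: [3.142, -0.003, 0.085]
wrist_force: [2.3, -1.2, 6.9]
width: 0.0534
finger_force: 30.0
```

```bash
python3 - <<'E'
from h import *
for i in range(2):
    o=robot.get_obs();print(o['time'],o['tool_pos'],o['ee_rot'],o['wrist_force'],o['wrist_torque'],o['width']); robot.snapshot('wrist')
E
```

```text
24.1833 [0.4679707  0.07380698 0.04693383] [ 3.14156667 -0.00329883  0.08520467] [ 2.31693167 -1.18989954  6.90437147] [-0.12586456 -0.23052646  0.00164666] 0.05341777146563448
24.2333 [0.46796524 0.07379949 0.04691375] [ 3.14155317 -0.00327425  0.08523265] [ 2.76257002 -0.64601951  7.07120743] [-0.10556674 -0.21051348 -0.0374427 ] 0.053920753332923864
```

servo_tool(
  plan=[
    [0,0,-0.004,0,0,0,44],
    [0,0,-0.008,0,0,0,44],
    [0,0,-0.008,0,0,0,44],
  ],
)

```text
time: 24.53
tool_pos: [0.4678, 0.0738, 0.047]
ee_rot: [-3.142, -0.003, 0.085]
wrist_force: [4.2, -1.6, 4.8]
width: 0.0534
finger_force: 30.0
```

```bash
python3 - <<'E'
from h import *
for i in range(2):
    o=robot.get_obs();print(o['time'],o['tool_pos'],o['ee_rot'],o['wrist_force'],o['wrist_torque'],o['width']); robot.snapshot('wrist')
E
```

```text
24.5333 [0.4678004  0.07379663 0.04704735] [-3.14158240e+00 -2.87200796e-03  8.52875800e-02] [ 4.19348533 -1.57595696  4.79071343] [-0.17756375 -0.8415715  -0.06533517] 0.05339735443694624
24.5833 [0.4677005  0.07378929 0.04704   ] [-3.14155899e+00 -2.59023637e-03  8.52867898e-02] [ 4.19195173 -0.649986    5.23769556] [-0.12120572 -0.81426236  0.01847107] 0.05355785258469139
```

servo_tool(
  plan=[
    [0.004,0,-0.004,0,0,0,44],
    [0.008,0,-0.008,0,0,0,44],
    [0.008,0,-0.008,0,0,0,44],
  ],
)

```text
time: 24.88
tool_pos: [0.4675, 0.0738, 0.047]
ee_rot: [-3.141, 0.0, 0.085]
wrist_force: [5.0, -1.5, 2.6]
width: 0.0538
finger_force: 30.0
```

```bash
python3 - <<'E'
from h import *
for i in range(2):
    o=robot.get_obs();print(o['time'],o['tool_pos'],o['ee_rot'],o['wrist_force'],o['wrist_torque'],o['width']); robot.snapshot('wrist')
E
```

```text
24.8833 [0.4674745  0.07383168 0.04703762] [-3.14147369e+00  3.74893944e-05  8.53927484e-02] [ 4.98129326 -1.53870428  2.60135425] [-0.21271345 -0.98056687 -0.01105379] 0.053845880155773684
24.9333 [0.46750976 0.07385921 0.04706828] [-3.14146543e+00 -8.07407524e-05  8.54076291e-02] [ 5.4798061  -0.24585707  3.12613891] [-0.22088116 -0.96402295 -0.0019829 ] 0.05396539552728175
```

servo_tool(
  plan=[
    [0,0,0,0,0,0,52],
    [0,0,0,0,0,0,55],
    [0,0,0,0,0,0,58],
    [0,0,0,0,0,0,62],
    [0,0,0,0,0,0,66],
    [0,0,0,0,0,0,70],
    [0,0,-0.2,0,0,0,70],
    [0,0,-0.6,0,0,0,70],
    [-0.2,0,-1,0,0,0,70],
    [-0.4,0,-1,0,0,0,70],
    [-0.4,0,-1,0,0,0,70],
    [-0.4,0,-1,0,0,0,70],
  ],
)

```text
time: 25.98
tool_pos: [0.4265, 0.0706, 0.1471]
ee_rot: [-3.141, 0.002, 0.085]
wrist_force: [0.7, 1.1, 0.6]
width: 0.07
finger_force: 0.0
```

```bash
python3 - <<'E'
from h import *
o=robot.get_obs();print(o['time'],o['tool_pos'],o['ee_rot'],o['wrist_force'],o['width']);im=snap('wrist','w10.png');c=cam('wrist',o)
for z in (.044,.0465,.05): print(z,fitring(im,c,(.468,.0738),z,np.radians(5)))
print('flange',fitc(im,c,[(.054,.008)],(.468,.0738)))
g=cv2.cvtColor(im,cv2.COLOR_RGB2GRAY);zt=.0163+.03
P=[]
for s in(1,-1):
    k=proj(c,[[.468+s*.0258*np.cos(.09),.0738+s*.0258*np.sin(.09),zt]])[0];u,v=k.astype(int);w=g[v-9:v+10,u-9:u+10];n,l,st,ce=cv2.connectedComponentsWithStats((w>w.min()+70).astype(np.uint8))
    print(k,[(st[i,4],(ce[i]+[u-9,v-9]).round(1).tolist(),ray(c,[ce[i]+[u-9,v-9]],zt)[0].round(4).tolist()) for i in range(1,n)])
E
```

```text
25.9833 [0.42645022 0.07061154 0.14705188] [-3.14087227e+00  1.52556185e-03  8.54394874e-02] [0.72412881 1.09547292 0.5702565 ] 0.07002258112216297
0.044 (array([0.4676, 0.0739]), np.float64(3.0), np.float64(178.98556518554688))
0.0465 (array([0.4678, 0.074 ]), np.float64(2.8), np.float64(181.5726318359375))
0.05 (array([0.4682, 0.0739]), np.float64(4.5), np.float64(174.4065399169922))
flange (array([0.4682, 0.0737]), np.float64(88.6))
[321.70699964 121.79524693] [(np.int32(178), [321.3, 116.4], [0.4977, 0.0768, 0.0463])]
[321.99504082 187.80854261] [(np.int32(123), [321.8, 192.7], [0.4383, 0.0713, 0.0463])]
```

```bash
python3 -c "
from bench import robot
print(robot.close_job())"
```

```text
the job is handed in; nothing more can be done
None
```

The dish is in the sprung cup and the retaining ring is over it. The ring was turned about 80° clockwise to its stop and sprang up about 2.8 mm, where it held when I eased it up. I handed the job in at 26 s with the gripper clear; I saw no verdict, and I checked the final ring position by force and image measurements rather than by looking at a picture.

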